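Load a slide carrier under the sprung arm of an inspection stage

TASK

Load the white slide carrier into the grey stage holder: draw the blue sprung arm back with the carrier's edge, set the carrier flat on the bed against the low steel edge, centred along that edge, and let go so that the arm keeps it there. Be gentle: ease the carrier up against the edge before you release it, so that the spring neither snaps it across nor knocks it, and never force it against the holder. Leave the other things on the bench where they are.

Things in the scene. Friction and masses are not known exactly. Their poses are not given: they have to be found in the camera images.
- slide_carrier: Loose slide carrier, 0.15 kg: white plate 50 (x) x 90 (y) x 8 mm with two glass windows; an orange grip bar stands in the middle of its top, 40 mm along x, 12 mm thick along y, its top 38 mm over the plate's underside. Origin: centre of the plate's underside, z up. Symmetric: a half turn about z is as good. Starts flat on the bench; seated, its x axis lies along the holder's x axis.
- stage_holder: Stage holder fixed to the bench: grey metal base 126 (x) x 146 (y) x 12 mm, its top (z = 12 mm) is the bed, with a dark round window. Origin: centre of the base's underside, z up. The low steel edge is on its -x side, the blue sprung arm on its +x side. A seated carrier has its origin at x = -11 to -1 mm (as the edge is set), y = 0, z = 12 mm in this frame.
- low_edge (a point): Middle of the low steel edge's inner face at bed level, for its rearmost setting (holder x = -36 mm). The edge is a bar along y, 84 mm long, 8 mm wide, 5 mm high above the bed; its brass screws are no higher. Polished, slippery. Clamped firmly 0 to 10 mm further to the holder's +x, differently each time; this setting is NOT reported and must be felt.
- nose_rest (a point): Where the blue arm's nose stands at rest, at bed level (holder x = 10, y = 0 mm; this point does not move). The arm is a curved strip 5 mm thick, 3 to 18 mm above the bed, nose radius 40 mm, bulging to -x. It must go back 4 to 14 mm to seat the carrier. It is higher than the low edge: a carrier held 6 to 12 mm above the bed can push it back, clear over that edge.
- clip_swing (a joint): Swing of the blue arm, rad: 0 at rest, grows as the nose is pushed to the holder's +x (55 mm per rad; vertical pivot at holder x = 45, y = -55 mm), stop at 0.42 (22 mm). Carrier seated: 0.07 to 0.26. Polished, slippery. Its spring pushes to -x: drawing it back takes 3 N at first, 9 N near the stop; seated it presses with 3 to 6 N; a carrier let go away from the edge is shot across the gap.
- jar_flux: Bystander, to be left alone: white jar with red lid, 46x46x50 mm. Origin: centre of its underside.
- jar_grease: Bystander, to be left alone: white jar with black lid, 38x38x40 mm. Origin: centre of its underside.
- loupe: Bystander, to be left alone: black eyepiece, 38x38x28 mm. Origin: centre of its underside.
- blue_bin: Bystander, to be left alone: open blue parts bin, 102x70x52 mm. Origin: centre of its underside.
- calculator: Bystander, to be left alone: black pocket calculator, 118x72x14 mm. Origin: centre of its underside.
- tape_amber: Bystander, to be left alone: roll of amber tape lying flat, 95x95x19 mm. Origin: centre of its underside.
- stamp_ok: Bystander, to be left alone: hand stamp with red knob, 24x34x56 mm. Origin: centre of its underside.

How it is judged (in metres and radians):
At the end, for the whole second after the job is handed in: The carrier lies flat on the bed (height within 2 mm, tilt under 0.04 rad), released and at rest, along the low edge (within 0.05 rad) and against it (origin at holder x -13.5 to 1.5 mm with the arm drawn back more than 0.04 rad and pressing on it), centred along the edge within 12 mm (x of slide_carrier in the frame of stage_holder between -0.0135 and 0.0015 m and y of slide_carrier in the frame of stage_holder between -0.012 and 0.012 m and z of slide_carrier in the frame of stage_holder between 0.01 and 0.014 m and angle between slide_carrier's own z axis and vertical below 0.04 rad and angle between the x axis of slide_carrier and the x axis of stage_holder, either way round below 0.05 rad and value of joint clip_swing above 0.04 rad and linear speed of slide_carrier below 0.01 m/s); the robot touches nothing.
It fails at once if the carrier is forced, knocked or snapped against the holder (contact forces between them, added up, over 30 N) (contact force between slide_carrier and stage_holder above 30 N).
It fails at once if the spring shoots the carrier across the bed (faster than 0.12 m/s while down in the holder) (linear speed of slide_carrier above 0.12 m/s and z of slide_carrier in the frame of stage_holder below 0.016 m and x of slide_carrier in the frame of stage_holder between -0.03 and 0.03 m and y of slide_carrier in the frame of stage_holder between -0.06 and 0.06 m).
It fails at once if a bystander is shifted more than 30 mm (distance of any of jar_flux, jar_grease, loupe, blue_bin, calculator, tape_amber, stamp_ok from where it was at the start of the episode above 0.03 m).
It also fails if it takes over 67 s, if anything falls off the work surface, if the arm or the gripper's body presses on something with over 40 N, if the wrist force passes 120 N, or if a joint passes its speed limit or range.

ROBOT

A 6-joint arm with a two-finger parallel gripper is mounted at the origin on a cart in front of the work surface, level with it; the furniture and walls round the work are solid. World frame = base frame: x ahead of the robot, y to its left, z up, the work surface at z = 0. Lengths are in mm, angles in degrees, forces in N, time in s.
With the tool pointing down it reaches from about 300 to 875 mm from the base axis. Payload 6.4 kg.
Tool frame: the origin (TCP) lies midway between the tips of the shut fingers; the grasp point (between the pads) lies grasp_offset behind it (grasp_offset is the distance from the TCP to the grasp point, in mm); z points along the fingers, x is the direction in which the jaws open and shut, and the axes are right-handed (so a half turn about z gives the same grasp; the last joint's range is limited). The gripper opens to 85 mm and grips with 20 to 120 N. Pads are 22 mm wide; open, the fingers measure 114 mm over their backs; the gripper's body (76 mm by 85 mm) begins 54 mm behind the grasp point. The pads swing forward as they close: fully open they stand 13 mm farther back than shut.
Start: joints at [-81.778, 10.359, 92.074, -0, 77.567, -11.82], TCP at [197.075, -540.188, 231.288] pointing down, gripper open.
Joint ranges: [-171.53, 171.53], [-51.25, 118.39], [17.06, 147.69], [-65.23, 245.23], [0, 150.52], [-178.68, 178.68]. Speed limits (degrees/s): [147.25, 147.25, 172.46, 180, 180, 180].

INTERFACE

Orientations are given as a 3x3 rotation matrix whose columns are the frame's x, y, z axes.
In Python, from bench import * gives the robot as it stands.
- The arm moves only by the tool arm_command, never from a script. Its argument "steps" is a list of rows, each a list of 3 entries, a list of its own where there are three numbers: the finger opening in cm, from 0 to 8.54, then the shift along the world's x, y, z in cm, then the turn about the world's z in degrees. A call has 1 to 5 rows; each row is the pose to reach, as a shift and turn from the pose commanded when the call began; what a row does not reach only later rows make up. A row lasts 1/8 s, in which the tool goes at most 62.5 mm and 10.7 degrees, less where a joint would pass 70% of its speed; a pose out of reach is approached as far as the arm can. A call with a gripper value outside its range is refused whole. The fingers move at their own pace and stop on an object; "grip_force" is the grip in N (left out, the last holds). Time passes only in rows, so rows that repeat a pose let the fingers close. It gives the time, the measured TCP pose, the force and the opening at its end, in the units of the state.
- observe(): the state, without advancing time (a new reading comes with each control period).
- snapshot(name): name is "side" or "top"; returns a dict with "img" (420x560x3 uint8, red, green, blue), "z_map" (420x560 float32, mm along the optical axis (not along the pixel's ray), 0 where there is no reading), "vfov" (degrees; the focal length in pixels is half the picture's height over the tangent of half this angle, whatever the lens; pixels are square), "cx", "cy" (the principal point, pixels), "world_from_camera" (4x4, takes a point from camera to world coordinates). Camera axes: x right, y up, looking along -z (the intrinsics and any distortion apply to the point x, -y, -z); pixel columns grow to the right and rows downward; lengths in mm; the calibration is good to about 2 mm. A picture is of the moment at which its call begins.
- sign_off(): hands the job in, once; it reports no verdict.
Trained networks look in a picture, given as the dict that the camera call returned (one of the last four; its "shot" number tells which), for a name from the list of things; names that differ only in an ending like _2 or _b are one class to them, and where a whole thing is asked for, a point or a joint stands for the part that bears it (a point fixed in the world has none). Each returns a list of dicts, best first, with "conf" (0 to 1); they miss things now and then, are a little off and sometimes report something else, mostly with a low value. They report only what shows in the picture. A call takes as long as a camera call.
- boxes_of(picture, query): "centre" ([x, y, z] in mm, in world coordinates, good to about 4 mm: the middle of the surface that is visible of it).
- masks_of(picture, query): "region" (420x560 bool, what is visible of it).
The state is a dict: "t": time; "q": joint angles; "dq": joint speeds; "joint_torque": joint torques, N m; "ee_pos": TCP position; "ee_rot": TCP orientation; "contact_force": force on the tool from outside, world axes, zero at the start; "ft_torque": the same for the moment, N m; "finger_gap": finger opening in mm.
Only numpy, scipy, OpenCV 4.12 (cv2) and the standard library are available. Lean on these libraries where they do the work, as an engineer would, in place of code of your own. Each camera call takes 0.05 s, during which the arm holds its last target.

## Working session

There is one attempt and no reset: what is moved stays moved. The work goes in short steps, Python scripts to look and compute and a tool call to move; the robot and the scene stay as the last step left them, time stands still between calls to the robot, and variables do not carry over. Pictures are saved under pics/ and viewed, and the job is handed in when it is done.

Besides the shell and the picture viewer there is one more tool, called after "Request:" as name(argument=value, ...) on one line, values as JSON. arm_command: Moves the arm, as the interface text tells. Its arguments: {"type":"object","properties":{"steps":{"type":"array","items":{"type":"array"}},"grip_force":{"type":"number"}},"required":["steps"]}

```bash
ls; mkdir -p pics; python3 - <<'E'
from bench import *
import cv2,numpy as np
s=observe(); print({k:np.round(v,3).tolist() for k,v in s.items()})
for n in ["top","side"]:
    p=snapshot(n); cv2.imwrite(f"pics/{n}0.png",p["img"][:,:,::-1]); print(n,p["vfov"],p["cx"],p["cy"],np.round(p["world_from_camera"],3).tolist(),[k for k in p])
    for q in ["slide_carrier","stage_holder","low_edge","nose_rest","clip_swing"]:
        try: print(q,[(np.round(d["centre"],1).tolist(),round(d["conf"],2)) for d in boxes_of(p,q)][:3])
        except Exception as e: print(q,e)
E
```

```text
pics
{'t': 0.0, 'q': [-81.776, 10.402, 92.131, -0.0, 77.568, -11.82], 'dq': [0.004, 0.05, -0.144, 0.059, 0.049, 0.044], 'joint_torque': [0.0, -44.488, -35.133, -0.0, 0.009, -0.0], 'ee_pos': [197.008, -539.613, 230.386], 'ee_rot': [[0.343, -0.939, -0.0], [-0.939, -0.343, 0.002], [-0.002, -0.0, -1.0]], 'contact_force': [0.004, 0.009, -0.067], 'ft_torque': [0.001, 0.032, 0.004], 'finger_gap': 85.306}
top 50.82235466407185 282.3832408067832 205.66635357747845 [[0.024, 0.985, -0.168, 444.427], [-0.999, 0.03, 0.027, -50.541], [0.032, 0.168, 0.985, 1127.96], [0.0, 0.0, 0.0, 1.0]] ['img', 'z_map', 'vfov', 'cx', 'cy', 'world_from_camera', 'shot']
slide_carrier [([511.6, 153.6, 6.2], 0.81)]
stage_holder [([507.9, -109.1, 12.9], 0.9)]
low_edge [([509.5, -109.7, 11.6], 0.94)]
nose_rest [([510.4, -110.4, 13.8], 0.62)]
clip_swing []
side 45.849094480573214 279.01117795121525 206.26434375875465 [[-1.0, -0.001, -0.032, 583.118], [-0.025, -0.592, 0.806, 920.519], [-0.019, 0.806, 0.592, 769.94], [0.0, 0.0, 0.0, 1.0]] ['img', 'z_map', 'vfov', 'cx', 'cy', 'world_from_camera', 'shot']
slide_carrier [([511.5, 163.6, 9.5], 0.92), ([736.4, 286.5, 27.0], 0.62)]
stage_holder [([509.3, -94.8, 9.1], 0.62)]
low_edge [([508.4, -92.7, 11.9], 0.9)]
nose_rest [([484.8, -395.0, 6.3], 0.68)]
clip_swing [([539.0, -127.9, 28.9], 0.5)]
```

View pics/top0.png

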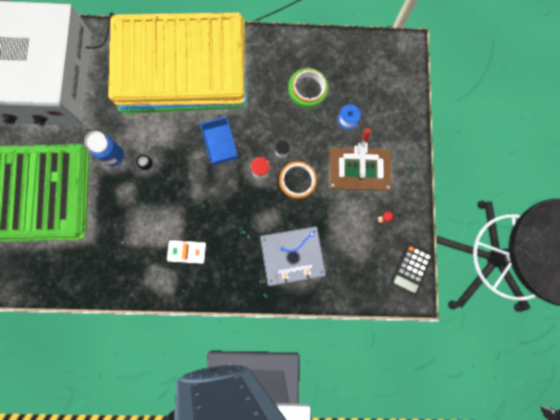

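View pics/side0.png

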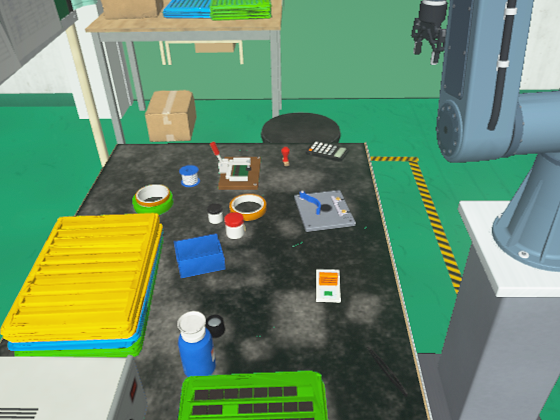

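```bash
cat > h.py <<'E'
from bench import *
import cv2,numpy as np
def K(p):
    f=p["img"].shape[0]/2/np.tan(np.radians(p["vfov"]/2)); return f,p["cx"],p["cy"]
def cloud(p):
    f,cx,cy=K(p); v,u=np.mgrid[:420,:560].astype(float); z=p["z_map"].astype(float)
    P=np.stack([(u-cx)/f*z,-(v-cy)/f*z,-z,np.ones_like(z)],-1)
    W=P@np.array(p["world_from_camera"]).T
    W=W[...,:3]; W[z==0]=np.nan
    return W
def onplane(p,uv,h):
    f,cx,cy=K(p); M=np.array(p["world_from_camera"]); uv=np.atleast_2d(uv).astype(float)
    d=np.c_[(uv[:,0]-cx)/f,-(uv[:,1]-cy)/f,-np.ones(len(uv))]@M[:3,:3].T
    o=M[:3,3]; return o+d*((h-o[2])/d[:,2])[:,None]
def proj(p,X):
    f,cx,cy=K(p); M=np.linalg.inv(np.array(p["world_from_camera"])); X=np.atleast_2d(X)
    c=X@M[:3,:3].T+M[:3,3]; return np.c_[cx+f*c[:,0]/-c[:,2], cy-f*c[:,1]/-c[:,2]]
E
python3 - <<'E'
from h import *
for n in ["top","side"]:
    p=snapshot(n); W=cloud(p)
    for q,h in [("slide_carrier",8),("stage_holder",12)]:
        for d in masks_of(p,q)[:2]:
            m=d["region"]; pts=W[m]; ok=np.isfinite(pts[:,0]); pts=pts[ok]
            z=pts[:,2]; print(n,q,round(d["conf"],2),m.sum(),"z pct",np.round(np.percentile(z,[5,25,50,75,95]),1))
            c,_=cv2.findContours(m.astype(np.uint8),cv2.RETR_EXTERNAL,cv2.CHAIN_APPROX_NONE)
            c=max(c,key=cv2.contourArea)[:,0]
            X=onplane(p,c,h)[:,:2].astype(np.float32)
            r=cv2.minAreaRect(X); print("  rect",np.round(r[0],1),np.round(r[1],1),round(r[2],2))
    # table plane
    t=W[200:300,200:400].reshape(-1,3); print("table z med",np.nanmedian(t[:,2]))
    us,vs=((160,340),(215,300)) if n=="top" else ((280,370),(180,310))
    crop=p["img"][vs[0]:vs[1],us[0]:us[1]]
    k=4 if n=="top" else 4
    cv2.imwrite(f"pics/{n}crop.png",cv2.resize(crop,None,fx=k,fy=k,interpolation=cv2.INTER_CUBIC)[:,:,::-1])
E
```

```text
top slide_carrier 0.85 713 z pct [ 4.7  6.8  8.3 10.5 37.7]
  rect [512.5 156.8] [90.5 49.8] 87.68
top stage_holder 0.62 2920 z pct [ 8.3 10.5 12.1 13.8 18.2]
  rect [ 508.9 -110.7] [127.5 146.5] 11.1
table z med 0.4913898077936665
side slide_carrier 0.9 773 z pct [ 0.3  4.5  6.1 16.9 35.1]
  rect [509.8 165.4] [97.6 51.8] 87.9
table z med -2.1456637205207016
```

View pics/topcrop.png

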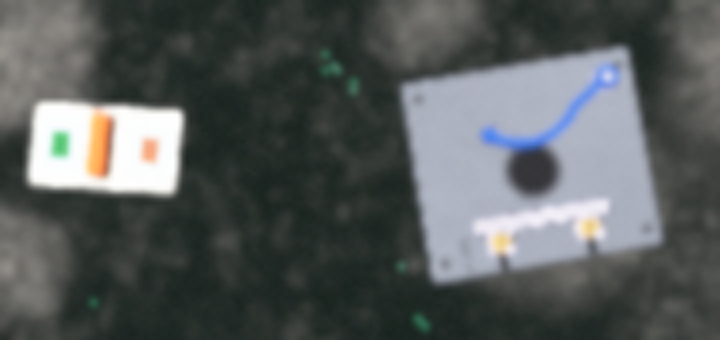

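View pics/sidecrop.png

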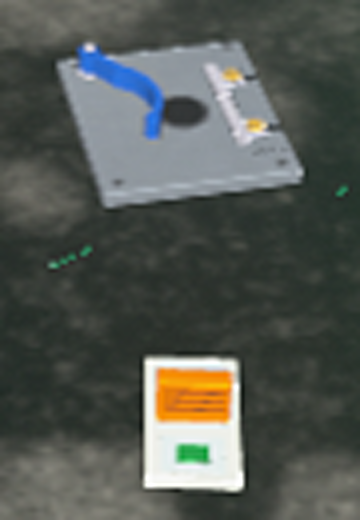

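```bash
python3 - <<'E'
import bench; print([ (k,getattr(bench,k)) for k in dir(bench) if not k.startswith("__") and not callable(getattr(bench,k))][:30], [k for k in dir(bench) if not k.startswith("__")])
from h import *
p=snapshot("top"); W=cloud(p)
i=p["img"].astype(int); hs=cv2.cvtColor(p["img"],cv2.COLOR_RGB2HSV)
o=(hs[...,0]>4)&(hs[...,0]<18)&(hs[...,1]>180); o[:, :160]=0;o[:,215:]=0;o[:230]=0;o[275:]=0
v,u=np.nonzero(o); print(o.sum(),np.round(onplane(p,np.c_[u,v],38).mean(0),1)); print(np.round(np.nanmax(W[o][:,2]),1))
d=masks_of(p,"slide_carrier")[0]["region"]; zz=W[...,2]; b=d&(zz>25); v,u=np.nonzero(b); print(b.sum(),np.round(onplane(p,np.c_[u,v],38).mean(0),1))
E
```

```text
[('grasp_offset', 18.700000000000003)] ['IKError', 'boxes_of', 'grasp_offset', 'masks_of', 'observe', 'sign_off', 'snapshot']
0 [nan nan nan]<stdin>:6: RuntimeWarning: Mean of empty slice.
  ret = um.true_divide(
Traceback (most recent call last):
ValueError: zero-size array to reduction operation fmax which has no identity
```

Request:
arm_command(steps=[[5.0,[2.5,5.5,0],-5],[5.0,[5,11,0],-10],[5.0,[7.5,16.5,0],-15],[5.0,[10,22,0],-20],[5.0,[12.5,27.5,0],-22.4]])

```text
t: 1.58
ee_pos: [322.6, -263.5, 231.5]
ee_rot: [[-0.044, -0.999, 0.001], [-0.999, 0.044, -0.001], [0.001, -0.001, -1.0]]
contact_force: [0.9, 0.0, 0.3]
finger_gap: 50.3
```

Request:
arm_command(steps=[[5.0,[2.4,5.3,0],0],[5.0,[4.8,10.6,0],0],[5.0,[7.2,15.9,0],0],[5.0,[9.6,21.2,0],0],[5.0,[12,26.5,0],0]])

```text
t: 2.2
ee_pos: [442.8, 1.7, 231.8]
ee_rot: [[-0.041, -0.999, 0.001], [-0.999, 0.041, -0.001], [0.0, -0.001, -1.0]]
contact_force: [0.2, -1.2, 0.3]
finger_gap: 49.9
```

Request:
arm_command(steps=[[5.0,[2.4,5.3,0],0],[5.0,[4.8,10.6,-3],0],[5.0,[7.0,15.8,-7],0],[5.0,[7.0,15.8,-10],0],[5.0,[7.0,15.8,-12],0]])

```text
t: 2.82
ee_pos: [511.0, 159.0, 109.0]
ee_rot: [[-0.039, -0.999, -0.003], [-0.999, 0.039, -0.0], [0.0, 0.003, -1.0]]
contact_force: [0.3, -0.0, -0.4]
finger_gap: 49.8
```

```bash
python3 - <<'E'
from h import *
for n in ["top","side"]:
    p=snapshot(n); W=cloud(p); img=p["img"]
    ms=masks_of(p,"slide_carrier")
    if ms:
        d=ms[0]["region"]; print(n,ms[0]["conf"],d.sum())
        b=d&(W[...,2]>22); v,u=np.nonzero(b)
        if len(v): print(n,b.sum(),np.round(onplane(p,np.c_[u,v],38).mean(0),1),np.round(onplane(p,np.c_[u,v],38).min(0),1),np.round(onplane(p,np.c_[u,v],38).max(0),1))
    us,vs=((130,350),(200,310)) if n=="top" else ((270,400),(160,320))
    cv2.imwrite(f"pics/{n}1.png",cv2.resize(img[vs[0]:vs[1],us[0]:us[1]],None,fx=3.5,fy=3.5,interpolation=cv2.INTER_CUBIC)[:,:,::-1])
E
```

```text
top 0.72 202
top 19 [496.9 156.6  38. ] [494.1 150.7  38. ] [501.7 163.1  38. ]
side 0.75 745
side 156 [512.9 169.9  38. ] [492.5 157.6  38. ] [532.8 181.4  38. ]
```

View pics/top1.png

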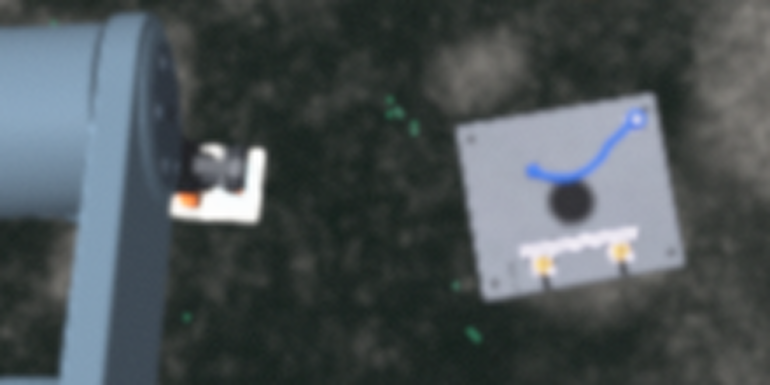

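View pics/side1.png

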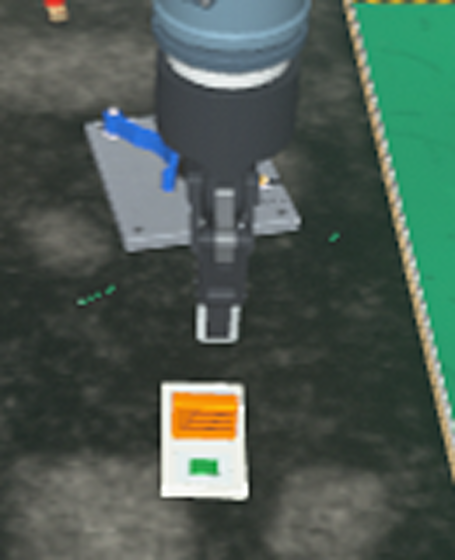

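Request:
arm_command(steps=[[5.0,[0.1,0.1,-3],0],[5.0,[0.1,0.1,-6],0],[5.0,[0.1,0.1,-8.0],0],[5.0,[0.1,0.1,-9.5],0],[5.0,[0.1,0.1,-9.5],0]])

```text
t: 3.65
ee_pos: [513.1, 158.6, 16.3]
ee_rot: [[-0.042, -0.999, -0.0], [-0.999, 0.042, -0.0], [0.0, 0.0, -1.0]]
contact_force: [0.8, 1.1, 0.7]
finger_gap: 50.0
```

Request:
arm_command(steps=[[5.0,[0,0,-0.4],0],[0,[0,0,-0.4],0],[0,[0,0,-0.4],0],[0,[0,0,-0.4],0],[0,[0,0,-0.4],0]], grip_force=35)

```text
t: 4.28
ee_pos: [513.6, 158.9, 12.9]
ee_rot: [[-0.041, -0.999, 0.001], [-0.999, 0.041, 0.0], [-0.0, -0.001, -1.0]]
contact_force: [-1.0, 0.2, 4.9]
finger_gap: 11.1
```

Request:
arm_command(steps=[[0,[0,0,0],0],[0,[0,0,0.5],0],[0,[0,0,2],0],[0,[0,0,5],0],[0,[0,0,7],0]], grip_force=60)

```text
t: 4.9
ee_pos: [513.6, 158.8, 84.2]
ee_rot: [[-0.041, -0.999, 0.001], [-0.999, 0.041, 0.0], [-0.0, -0.001, -1.0]]
contact_force: [0.4, -0.2, -2.0]
finger_gap: 10.9
```

```bash
python3 - <<'E'
from h import *
s=observe(); print(np.round(s["ee_pos"],1),np.round(s["contact_force"],2),np.round(s["ft_torque"],2),s["finger_gap"])
p=snapshot("side"); img=p["img"]
us,vs=((270,400),(160,320))
cv2.imwrite(f"pics/side2.png",cv2.resize(img[vs[0]:vs[1],us[0]:us[1]],None,fx=3.5,fy=3.5,interpolation=cv2.INTER_CUBIC)[:,:,::-1])
W=cloud(p); ms=masks_of(p,"slide_carrier")
d=ms[0]["region"]; pts=W[d]; print(ms[0]["conf"],np.round(np.nanpercentile(pts,[5,50,95],axis=0),1))
# holder outline in side view
hs=cv2.cvtColor(img,cv2.COLOR_RGB2HSV)
for q in ["stage_holder","low_edge","clip_swing"]:
    print(q,[(round(x["conf"],2),x["region"].sum()) for x in masks_of(p,q)])
E
```

```text
[513.6 158.8  84.2] [ 0.42 -0.18 -2.03] [-0.01 -0.03  0.01] 10.856496914274327
0.91 [[489.  130.9  72.5]
 [514.4 178.5  76.9]
 [534.4 204.5 103.1]]
stage_holder [(0.67, np.int64(852))]
low_edge [(0.82, np.int64(806))]
clip_swing []
```

View pics/side2.png

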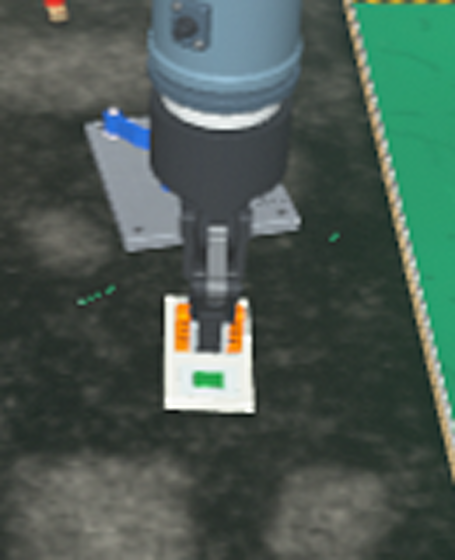

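Request:
arm_command(steps=[[0,[-0.4,-4,0.5],3],[0,[-1.0,-10,0.5],6],[0,[-1.5,-16,0.5],10],[0,[-2.0,-22,0.5],13.45],[0,[-2.5,-27.15,0],13.45]])

```text
t: 5.78
ee_pos: [487.2, -114.6, 81.5]
ee_rot: [[0.192, -0.981, -0.001], [-0.981, -0.192, 0.0], [-0.0, 0.001, -1.0]]
contact_force: [1.7, 0.3, -1.0]
finger_gap: 10.8
```

Request:
arm_command(steps=[[0,[0,0,0],0],[0,[0,0,0],0]])

```text
t: 6.02
ee_pos: [487.2, -112.1, 81.3]
ee_rot: [[0.191, -0.982, -0.002], [-0.982, -0.191, 0.001], [-0.002, 0.002, -1.0]]
contact_force: [-1.2, -0.4, -1.5]
finger_gap: 10.8
```

```bash
python3 - <<'E'
from h import *
s=observe(); print(np.round(s["ee_pos"],1),np.round(s["contact_force"],2),np.round(s["ft_torque"],2),s["finger_gap"],np.degrees(np.arctan2(s["ee_rot"][1][0],s["ee_rot"][0][0])))
for n in ["side","top"]:
    p=snapshot(n); img=p["img"]
    us,vs=((280,370),(150,270)) if n=="side" else ((220,360),(200,300))
    cv2.imwrite(f"pics/{n}3.png",cv2.resize(img[vs[0]:vs[1],us[0]:us[1]],None,fx=5,fy=5,interpolation=cv2.INTER_CUBIC)[:,:,::-1])
E
```

```text
[ 487.2 -112.1   81.3] [-1.21 -0.39 -1.49] [0.04 0.04 0.  ] 10.775255301042131 -78.9711132446807
```

View pics/side3.png

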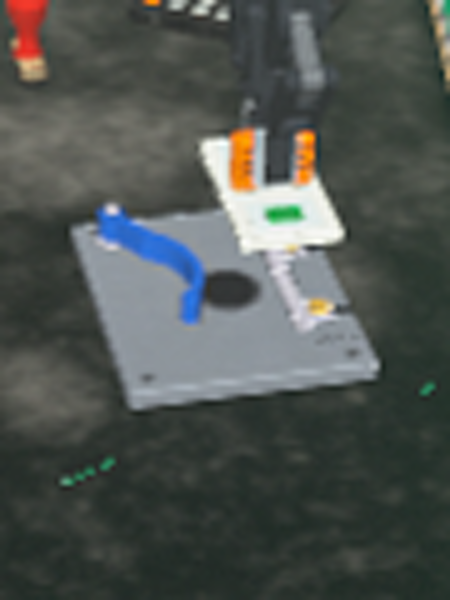

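View pics/top3.png

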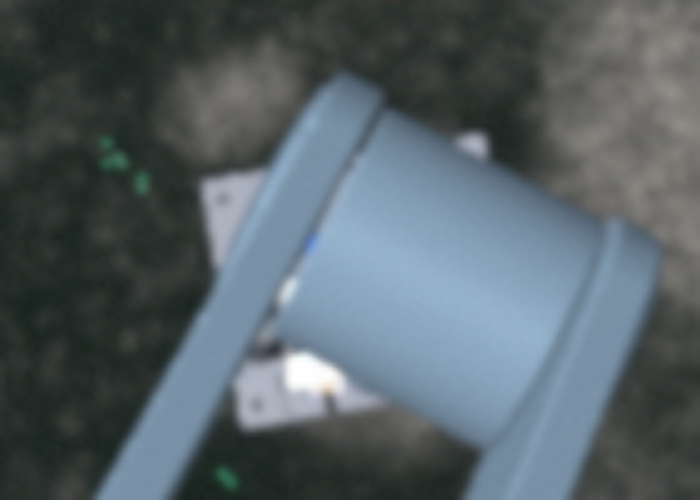

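```bash
python3 - <<'E'
from h import *
p=snapshot("side"); img=p["img"].copy()
a=np.radians(11.1); R=np.array([[np.cos(a),-np.sin(a)],[np.sin(a),np.cos(a)]]); o=np.array([508.9,-108.7])
def w(xy,z): return np.r_[o+R@np.array(xy),z]
s=5; big=cv2.resize(img[150:270,280:400],None,fx=s,fy=s,interpolation=cv2.INTER_CUBIC)[:,:,::-1].copy()
def dr(L,col):
    q=((proj(p,np.array(L))-[280,150]+.5)*s).round().astype(int)
    cv2.polylines(big,[q.reshape(-1,1,2)],True,col,1)
dr([w(c,12) for c in [(-63,-73),(63,-73),(63,73),(-63,73)]],(0,255,255))
dr([w(c,12) for c in [(-36,-42),(-26,-42),(-26,42),(-36,42)]],(0,255,0))
dr([w((10,-5),15),w((10,5),15)],(0,0,255))
t=np.array(observe()["ee_pos"]); c=t[:2]-1.1*R[:,0]; z=t[2]-12.9+8
dr([np.r_[c+R@np.array(k),z] for k in [(-25,-45),(25,-45),(25,45),(-25,45)]],(255,0,255))
print("carrier in holder",np.round(R.T@(c-o),1))
cv2.imwrite("pics/ov.png",big)
E
```

```text
carrier in holder [-22.2   1.6]
```

View pics/ov.png

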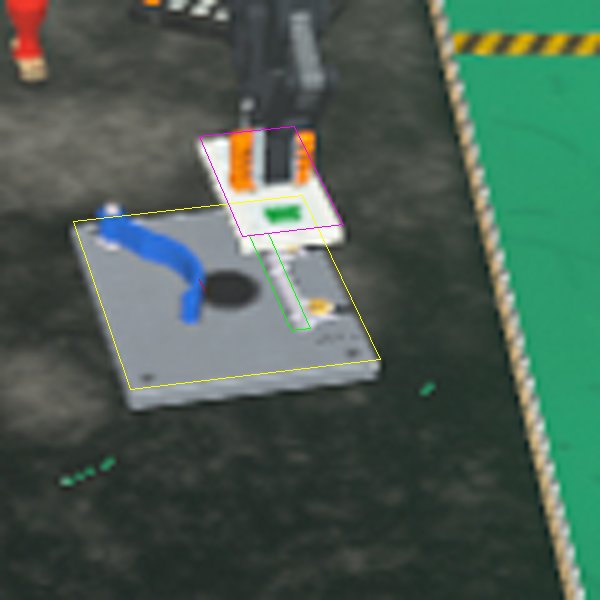

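Request:
arm_command(steps=[[0,[0,-0.1,-1.5],0],[0,[0,-0.1,-3],0],[0,[0,-0.1,-4.2],0],[0,[0,-0.1,-4.7],0],[0,[0,-0.1,-4.7],0]])

```text
t: 6.8
ee_pos: [487.8, -113.6, 34.7]
ee_rot: [[0.192, -0.981, -0.001], [-0.981, -0.192, 0.0], [-0.001, 0.001, -1.0]]
contact_force: [-0.0, 0.6, -1.6]
finger_gap: 11.0
```

Request:
arm_command(steps=[[0,[0.2,0.04,-0.15],0],[0,[0.4,0.08,-0.15],0],[0,[0.6,0.12,-0.15],0],[0,[0.8,0.16,-0.15],0],[0,[0.9,0.18,-0.15],0]])

```text
t: 7.42
ee_pos: [496.5, -111.7, 33.5]
ee_rot: [[0.193, -0.981, -0.002], [-0.981, -0.193, 0.0], [-0.001, 0.001, -1.0]]
contact_force: [-3.5, -0.1, -1.6]
finger_gap: 10.9
```

Request:
arm_command(steps=[[0,[0.2,0.04,0],0],[0,[0.4,0.08,0],0],[0,[0.6,0.12,0],0],[0,[0.7,0.14,0],0],[0,[0.7,0.14,0],0]])

```text
t: 8.05
ee_pos: [503.7, -110.3, 33.5]
ee_rot: [[0.193, -0.981, -0.001], [-0.981, -0.193, 0.0], [-0.0, 0.001, -1.0]]
contact_force: [-4.8, -0.8, -2.1]
finger_gap: 10.9
```

Request:
arm_command(steps=[[0,[0.2,0.04,0],0],[0,[0.4,0.08,0],0],[0,[0.6,0.12,0],0],[0,[0.75,0.15,0],0],[0,[0.85,0.17,0],0]])

```text
t: 8.68
ee_pos: [511.4, -108.4, 33.3]
ee_rot: [[0.192, -0.981, -0.003], [-0.981, -0.192, 0.001], [-0.001, 0.002, -1.0]]
contact_force: [-8.2, 0.0, -1.3]
finger_gap: 11.0
```

```bash
cat > st.py <<'E'
from h import *
a=np.radians(11.1); R=np.array([[np.cos(a),-np.sin(a)],[np.sin(a),np.cos(a)]]); o=np.array([508.9,-108.7])
def st():
    s=observe(); t=np.array(s["ee_pos"]); c=t[:2]-1.1*R[:,0]
    f=np.array(s["contact_force"]); fh=R.T@f[:2]
    print("t",round(s["t"],2),"holder xy",np.round(R.T@(c-o),2),"under-bed",round(t[2]-12.9-12,2),"F holder",np.round(fh,2),round(f[2],2),"T",np.round(s["ft_torque"],3),"gap",round(s["finger_gap"],2),"yaw",round(np.degrees(np.arctan2(s["ee_rot"][1][0],s["ee_rot"][0][0]))+90,2))
E
python3 -c "
from st import *
st()
p=snapshot('side'); cv2.imwrite('pics/s4.png',cv2.resize(p['img'][150:270,280:400],None,fx=5,fy=5,interpolation=cv2.INTER_CUBIC)[:,:,::-1])
st()"
```

```text
t 8.68 holder xy [ 1.4  -0.19] under-bed 8.4 F holder [-8.04  1.62] -1.27 T [0.041 1.379 0.042] gap 10.97 yaw 11.1
t 8.72 holder xy [ 1.45 -0.18] under-bed 8.4 F holder [-6.77  1.82] -0.8 T [-0.048  1.374  0.007] gap 11.0 yaw 11.1
```

View pics/s4.png

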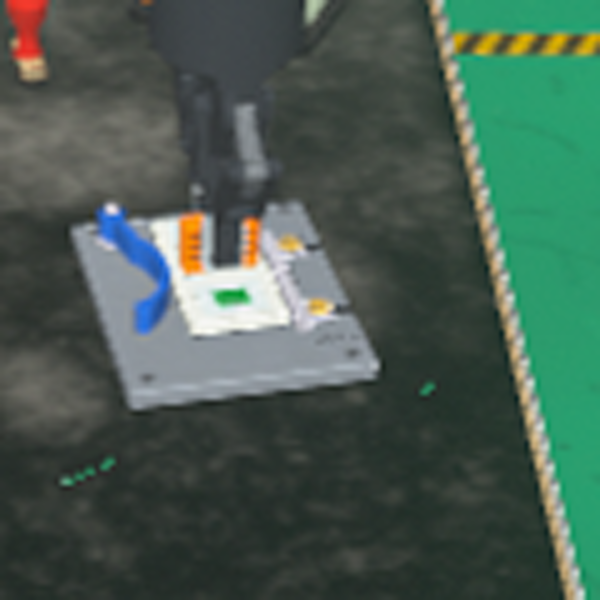

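Request:
arm_command(steps=[[0,[0.1,0.02,0],0],[0,[0.1,0.02,-0.15],0],[0,[0.1,0.02,-0.3],0],[0,[0.1,0.02,-0.45],0],[0,[0.1,0.02,-0.55],0]], grip_force=100)

```text
t: 9.35
ee_pos: [514.6, -108.9, 29.8]
ee_rot: [[0.192, -0.981, 0.002], [-0.981, -0.192, -0.0], [0.001, -0.002, -1.0]]
contact_force: [-4.8, 2.2, 16.0]
finger_gap: 10.3
```

```bash
python3 -c "
from st import *
st()"
```

```text
t 9.35 holder xy [ 4.49 -1.25] under-bed 4.88 F holder [-4.28  3.1 ] 15.98 T [0.489 0.687 0.025] gap 10.28 yaw 11.1
```

Request:
arm_command(steps=[[0,[0,0,0.2],0],[0,[0,0,0.3],0]])

```text
t: 9.6
ee_pos: [513.8, -108.6, 31.4]
ee_rot: [[0.192, -0.981, 0.001], [-0.981, -0.192, -0.0], [0.0, -0.0, -1.0]]
contact_force: [0.1, -0.3, -0.9]
finger_gap: 9.7
```

```bash
python3 -c "
from st import *
st()
for n in ['side','top']:
  p=snapshot(n); c=p['img'][160:240,290:380] if n=='side' else p['img'][210:300,230:350]
  cv2.imwrite('pics/%s5.png'%n,cv2.resize(c,None,fx=6.5,fy=6.5,interpolation=cv2.INTER_CUBIC)[:,:,::-1])
  W=cloud(p); ms=masks_of(p,'slide_carrier')
  for m in ms[:1]:
    pts=W[m['region']]; pts=pts[np.isfinite(pts[:,0])]; h=(pts[:,:2]-o)@R
    k=(pts[:,2]<44); A=np.c_[h[k],np.ones(k.sum())]
    # robust plane on white plate
    z=pts[k,2]; w=np.ones(len(z),bool)
    for _ in range(8):
      x=np.linalg.lstsq(A[w],z[w],rcond=None)[0]; r=z-A@x; w=abs(r)<3
    print(n,m['conf'],len(z),w.sum(),np.round(x,3), 'h range',np.round(np.percentile(h[k],[2,98],axis=0),1))
st()"
```

```text
t 9.6 holder xy [ 3.69 -0.84] under-bed 6.49 F holder [ 0.02 -0.32] -0.94 T [-0.031 -0.012 -0.05 ] gap 9.71 yaw 11.09
side 0.75 267 198 [-1.9200e-01 -6.0000e-03  2.3914e+01] h range [[-41.2   2.8]
 [  3.   46.4]]
top 0.57 228 192 [-1.6600e-01  1.0000e-02  2.6767e+01] h range [[-43.9 -15.8]
 [ -8.2  41.6]]
t 9.8 holder xy [ 3.38 -0.7 ] under-bed 6.14 F holder [ 0.44 -0.59] -1.11 T [-0.01  -0.056 -0.008] gap 9.82 yaw 11.09
```

View pics/side5.png

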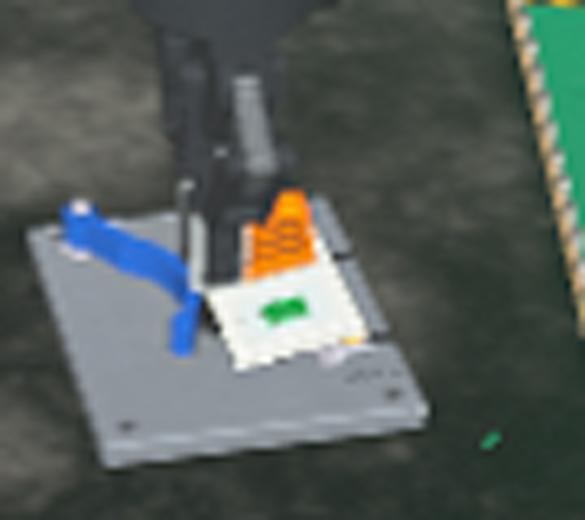

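View pics/top5.png

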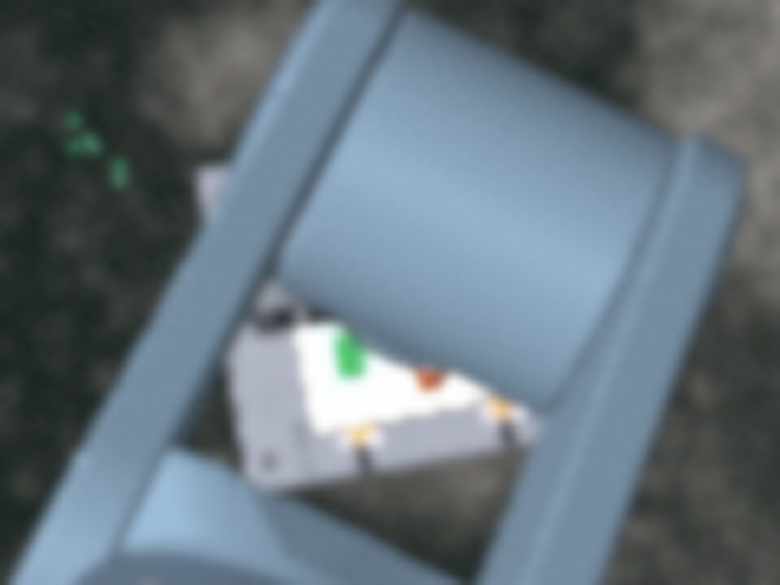

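Request:
arm_command(steps=[[0,[-0.1,0,0.2],0],[0,[-0.2,0,0.6],0],[0,[-0.2,0,1.2],0],[0,[-0.2,0,2.2],0],[0,[-0.2,0,3.5],0]])

```text
t: 10.42
ee_pos: [511.6, -108.6, 67.2]
ee_rot: [[0.192, -0.981, 0.0], [-0.981, -0.192, 0.0], [-0.0, -0.0, -1.0]]
contact_force: [0.4, 0.1, -0.2]
finger_gap: 10.0
```

Request:
arm_command(steps=[[0,[0,0,1],0],[0,[0,2,2],0],[0,[0,5,2],0],[0,[0,8,2],0],[0,[0,11,2],0]])

```text
t: 11.05
ee_pos: [511.2, 3.4, 86.7]
ee_rot: [[0.193, -0.981, 0.0], [-0.981, -0.193, 0.0], [-0.0, -0.0, -1.0]]
contact_force: [0.2, -0.5, -1.8]
finger_gap: 10.0
```

Request:
arm_command(steps=[[0,[0,3,0],0],[0,[0,6,0],0],[0,[0,9,0],0],[0,[0,11,0],0],[0,[0,11,0],0]])

```text
t: 11.68
ee_pos: [510.9, 113.5, 86.6]
ee_rot: [[0.195, -0.981, -0.0], [-0.981, -0.195, 0.0], [-0.0, 0.0, -1.0]]
contact_force: [1.1, -0.3, -1.5]
finger_gap: 10.1
```

```bash
python3 -c "
from st import *
st(); print(observe()['ee_pos'])
for n in ['side','top']:
  p=snapshot(n); c=p['img'][170:310,270:400] if n=='side' else p['img'][200:310,150:320]
  cv2.imwrite('pics/%s6.png'%n,cv2.resize(c,None,fx=4.5,fy=4.5,interpolation=cv2.INTER_CUBIC)[:,:,::-1])
  W=cloud(p); ms=masks_of(p,'slide_carrier')
  for m in ms[:1]:
    pts=W[m['region']]; print(n,m['conf'],np.round(np.nanpercentile(pts,[2,50,98],axis=0),1).tolist())
"
```

```text
t 11.68 holder xy [ 43.64 217.64] under-bed 61.66 F holder [ 1.02 -0.46] -1.51 T [ 0.     0.007 -0.006] gap 10.15 yaw 11.26
[510.89761089 113.4857053   86.55653269]
side 0.86 [[458.1, 67.4, -2.5], [481.5, 130.0, 83.9], [506.5, 157.6, 115.0]]
top 0.49 [[470.3, 60.0, 81.7], [487.0, 75.2, 86.6], [508.0, 89.7, 91.1]]
```

View pics/side6.png

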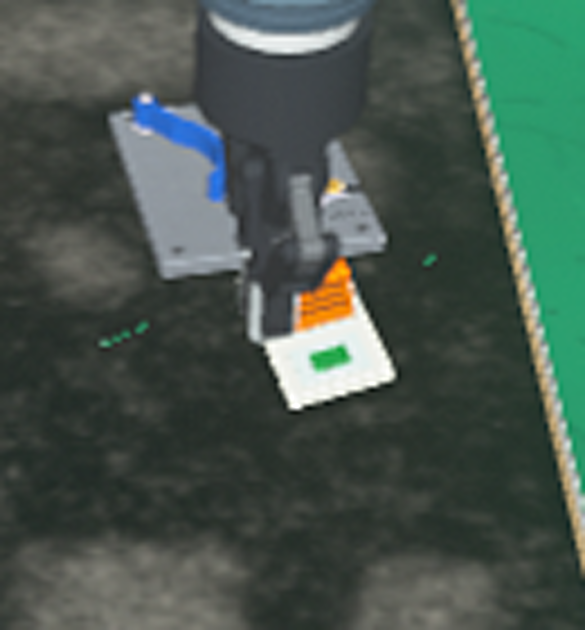

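Request:
arm_command(steps=[[0,[0,0,-2.5],0],[0,[0,0,-4.5],0],[0,[0,0,-5.8],0],[0,[0,0,-6.4],0],[0,[0,0,-6.4],0]])

```text
t: 12.5
ee_pos: [511.6, 111.2, 22.2]
ee_rot: [[0.192, -0.981, -0.0], [-0.981, -0.192, 0.0], [-0.0, 0.0, -1.0]]
contact_force: [0.5, -0.2, -1.4]
finger_gap: 9.8
```

```bash
python3 -c "
from st import *
st(); print(observe()['ee_pos'])"
```

```text
t 12.5 holder xy [ 43.88 215.28] under-bed -2.67 F holder [ 0.41 -0.25] -1.35 T [ 0.011 -0.027 -0.016] gap 9.8 yaw 11.07
[511.59066371 111.20722152  22.2283086 ]
```

Request:
arm_command(steps=[[0,[0,0,-0.2],0],[0,[0,0,-0.4],0],[0,[0,0,-0.4],0]])

```text
t: 12.88
ee_pos: [511.6, 111.5, 18.4]
ee_rot: [[0.192, -0.981, 0.0], [-0.981, -0.192, -0.0], [0.0, -0.0, -1.0]]
contact_force: [-0.8, 0.3, -0.7]
finger_gap: 9.8
```

Request:
arm_command(steps=[[0,[0,0,-0.2],0],[0,[0,0,-0.4],0],[0,[0,0,-0.4],0]])

```text
t: 13.25
ee_pos: [511.4, 111.4, 14.1]
ee_rot: [[0.192, -0.981, -0.0], [-0.981, -0.192, 0.0], [-0.0, 0.0, -1.0]]
contact_force: [-0.1, 0.5, -1.6]
finger_gap: 10.0
```

Request:
arm_command(steps=[[0,[0,0,-0.2],0],[0,[0,0,-0.3],0],[0,[0,0,-0.3],0]])

```text
t: 13.62
ee_pos: [511.7, 111.5, 13.6]
ee_rot: [[0.193, -0.981, -0.001], [-0.981, -0.193, -0.0], [0.0, 0.001, -1.0]]
contact_force: [-9.5, -0.3, 24.3]
finger_gap: 10.0
```

```bash
python3 -c "
from st import *
p=snapshot('side'); c=p['img'][190:330,270:400]
cv2.imwrite('pics/side7.png',cv2.resize(c,None,fx=4.5,fy=4.5,interpolation=cv2.INTER_CUBIC)[:,:,::-1])"
```

```text
(no output)
```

View pics/side7.png

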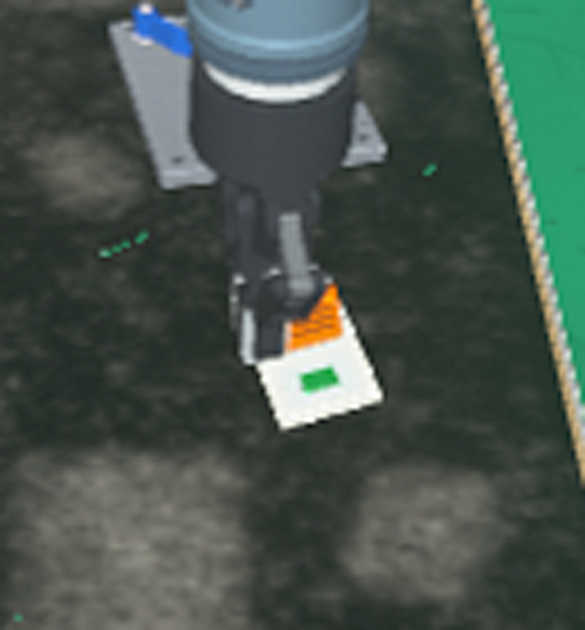

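Request:
arm_command(steps=[[0,[0,0,0.25],0],[2,[0,0,0.25],0],[5,[0,0,0.25],0],[5,[0,0,0.25],0],[5,[0,0,0.5],0]], grip_force=40)

```text
t: 14.3
ee_pos: [511.3, 111.4, 16.0]
ee_rot: [[0.192, -0.981, -0.001], [-0.981, -0.192, 0.0], [-0.0, 0.001, -1.0]]
contact_force: [-0.2, 1.3, -0.1]
finger_gap: 49.8
```

Request:
arm_command(steps=[[5,[0,0,2],0],[5,[0,0,7],0],[5,[0,0,13],0],[5,[0,0,13],0]])

```text
t: 14.8
ee_pos: [515.6, 111.5, 151.9]
ee_rot: [[0.193, -0.981, 0.011], [-0.981, -0.193, -0.0], [0.002, -0.011, -1.0]]
contact_force: [0.3, -0.1, -0.4]
finger_gap: 50.1
```

```bash
python3 -c "
from st import *
st(); print(observe()['ee_pos'])
for n in ['side','top']:
  p=snapshot(n); c=p['img'][170:310,270:400] if n=='side' else p['img'][200:310,150:320]
  cv2.imwrite('pics/%s8.png'%n,cv2.resize(c,None,fx=4.5,fy=4.5,interpolation=cv2.INTER_CUBIC)[:,:,::-1])
  W=cloud(p); ms=masks_of(p,'slide_carrier')
  for m in ms[:1]:
    mm=m['region']; c,_=cv2.findContours(mm.astype(np.uint8),cv2.RETR_EXTERNAL,cv2.CHAIN_APPROX_NONE)
    X=onplane(p,max(c,key=cv2.contourArea)[:,0],8)[:,:2].astype(np.float32); print(n,m['conf'],cv2.minAreaRect(X))
    b=mm&(W[...,2]>24); v,u=np.nonzero(b); Y=onplane(p,np.c_[u,v],38); print(' bar',len(v),Y.mean(0),cv2.minAreaRect(Y[:,:2].astype(np.float32)))
"
```

```text
t 14.8 holder xy [ 47.82 214.77] under-bed 127.05 F holder [ 0.25 -0.11] -0.36 T [-0.03  -0.096  0.002] gap 50.11 yaw 11.1
[515.55438712 111.47128634 151.94974978]
side 0.81 ((486.5920104980469, 113.88250732421875), (56.41526794433594, 96.59996795654297), 12.11900806427002)
 bar 130 [489.50780359 117.45185     38.        ] ((489.14208984375, 118.36414337158203), (40.29460144042969, 24.65644645690918), 12.063369750976562)
```

View pics/side8.png

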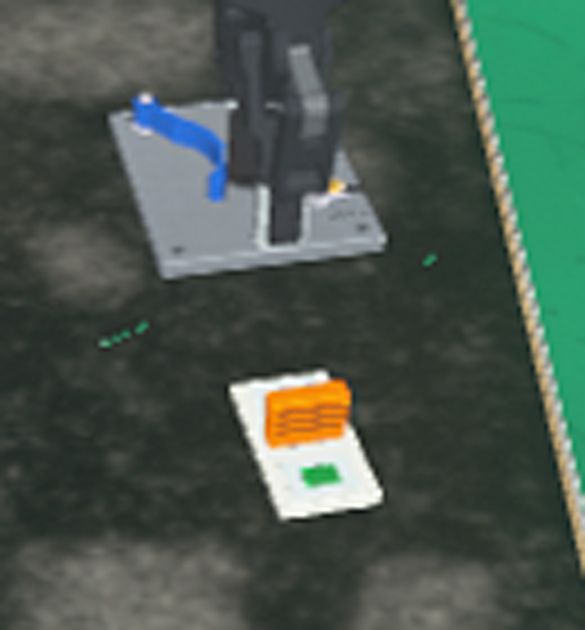

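View pics/top8.png

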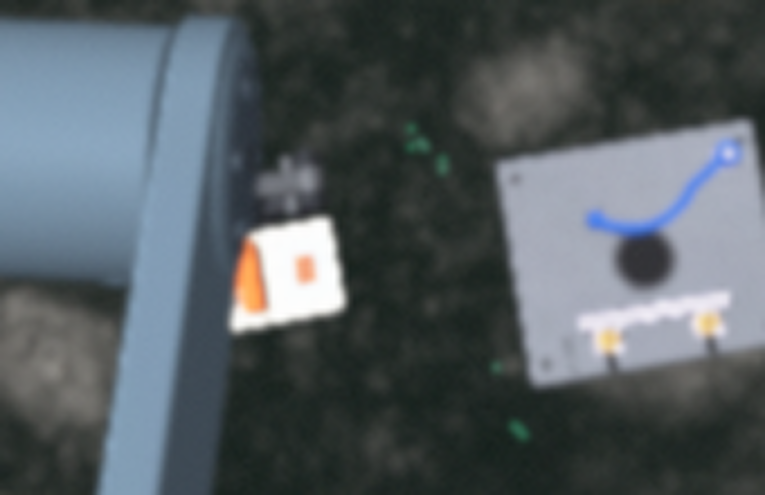

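```bash
cat > fit.py <<'E'
from h import *
from scipy.optimize import minimize
def sil(p,x,y,a,S=4,u0=270,v0=150,n=150,z0=0):
    R=np.array([[np.cos(a),-np.sin(a)],[np.sin(a),np.cos(a)]]); im=np.zeros((n*S,n*S),np.uint8)
    for hx,hy,zb,zt in [(25,45,0,8),(20,6,8,38)]:
        C=np.array([[i*hx,j*hy] for i in(-1,1) for j in(-1,1)])@R.T+[x,y]
        P=np.vstack([np.c_[C,np.full(4,z0+z)] for z in(zb,zt)])
        q=cv2.convexHull(((proj(p,P)-[u0,v0]+.5)*S*16).astype(np.int32)); cv2.fillConvexPoly(im,q,255,shift=4)
    return cv2.resize(im,(n,n),interpolation=cv2.INTER_AREA)/255.
def fit(p,m,x0,**k):
    u0,v0=k.get("u0",270),k.get("v0",150); M=m[v0:v0+150,u0:u0+150].astype(float)
    f=lambda X: np.abs(sil(p,X[0],X[1],np.radians(X[2]),**k)-M).sum()/M.sum()
    r=minimize(f,x0,method="Nelder-Mead",options=dict(initial_simplex=np.array(x0)+np.array([[0,0,0],[6,0,0],[0,6,0],[0,0,4]])))
    return r.x,r.fun
E
python3 - <<'E'
from fit import *
p=snapshot("side")
m=masks_of(p,"slide_carrier")[0]["region"]; print(fit(p,m,[490,112,11]))
hs=cv2.cvtColor(p["img"],cv2.COLOR_RGB2HSV)
def col(img):
    hs=cv2.cvtColor(img,cv2.COLOR_RGB2HSV).astype(int); w=(hs[...,2]>165); n,l,s,c=cv2.connectedComponentsWithStats(w.astype(np.uint8)); return l,s,c
for img,pt,x0 in [(p["img"],(int(proj(p,[488,112,8])[0][0]),int(proj(p,[488,112,8])[0][1])),[490,112,11]),(cv2.imread("pics/side0.png")[:,:,::-1],(328,285),[512,159,-2])]:
    l,s,c=col(img); k=[i for i in range(1,len(s)) if s[i,4]>300 and s[i,4]<1500 and np.hypot(*(c[i]-pt))<25]; print([(s[i,4],c[i]) for i in k])
    for i in k:
        mm=l==i; cc,_=cv2.findContours(mm.astype(np.uint8),cv2.RETR_EXTERNAL,cv2.CHAIN_APPROX_NONE); z=np.zeros(mm.shape,np.uint8); cv2.drawContours(z,cc,-1,1,-1)
        print(fit(p,z>0,x0,v0=170))
E
```

```text
(array([489.15068359, 107.44217857,  11.2656014 ]), np.float64(0.10945840891422647))
[(np.int32(702), array([337.54558405, 268.21367521]))]
(array([488.83411692, 108.78521238,  12.17204521]), np.float64(0.06089385474860336))
[(np.int32(769), array([327.51885566, 285.54876463]))]
(array([513.58569259, 160.9212031 ,  -2.1999804 ]), np.float64(0.0381974897928323))
```

```bash
python3 - <<'E'
from fit import *
p=snapshot("side")
a=np.radians(11.1); R=np.array([[np.cos(a),-np.sin(a)],[np.sin(a),np.cos(a)]])
out=[]
for fn,t,c0 in [("side3",(487.2,-112.1,81.3),None),("s4",(511.4,-108.4,33.3),None)]:
    b=cv2.imread(f"pics/{fn}.png")
    if b.shape[1]<600: b=cv2.copyMakeBorder(b,0,0,0,600-b.shape[1],cv2.BORDER_CONSTANT)
    c=np.array(t[:2])-0.5*R[:,0]+[0.5,2.0]
    for z,col in ((t[2]-12.9,(0,255,0)),(t[2]-12.9+8,(255,0,255))):
        P=np.array([np.r_[c+R@np.array(k),z] for k in [(-25,-45),(25,-45),(25,45),(-25,45)]])
        q=((proj(p,P)-[280,150]+.5)*5).round().astype(int); cv2.polylines(b,[q.reshape(-1,1,2)],True,col,1)
    P=np.array([np.r_[c+R@np.array(k),t[2]-12.9+38] for k in [(-20,-6),(20,-6),(20,6),(-20,6)]])
    q=((proj(p,P)-[280,150]+.5)*5).round().astype(int); cv2.polylines(b,[q.reshape(-1,1,2)],True,(255,255,0),1)
    out.append(b[100:450,50:450])
cv2.imwrite("pics/cmp.png",np.hstack(out))
E
```

```text
(no output)
```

View pics/cmp.png

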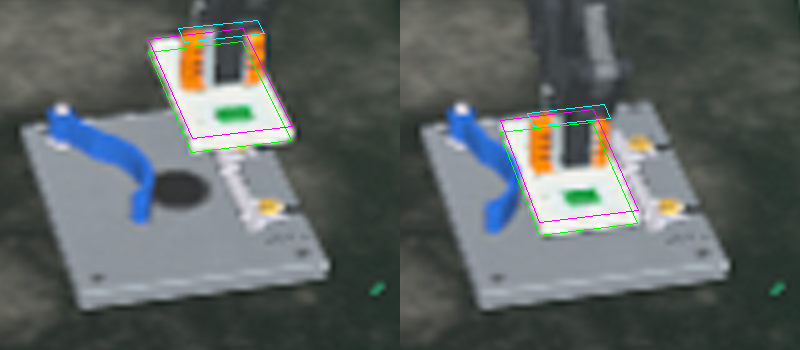

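Request:
arm_command(steps=[[5,[-1.2,-0.2,0],0.3],[5,[-2.3,-0.45,0],0.3],[5,[-2.3,-0.45,-4],0.3],[5,[-2.3,-0.45,-6],0.3],[5,[-2.3,-0.45,-6],0.3]], grip_force=120)

```text
t: 15.78
ee_pos: [486.4, 106.8, 84.8]
ee_rot: [[0.197, -0.98, -0.004], [-0.98, -0.197, 0.0], [-0.001, 0.004, -1.0]]
contact_force: [-0.3, 0.6, -0.2]
finger_gap: 50.0
```

```bash
python3 -c "
from st import *
st(); print(observe()['ee_pos'])
p=snapshot('top'); c=p['img'][200:310,150:320]
cv2.imwrite('pics/top9.png',cv2.resize(c,None,fx=4.5,fy=4.5,interpolation=cv2.INTER_CUBIC)[:,:,::-1])
p=snapshot('side'); c=p['img'][170:310,270:400]
cv2.imwrite('pics/side9.png',cv2.resize(c,None,fx=4.5,fy=4.5,interpolation=cv2.INTER_CUBIC)[:,:,::-1])
from fit import *
m=masks_of(p,'slide_carrier')[0]['region']; print(m.sum(),fit(p,m,[490,112,11]))
"
```

```text
t 15.78 holder xy [ 18.28 215.84] under-bed 59.88 F holder [-0.14  0.59] -0.24 T [ 0.022  0.014 -0.022] gap 50.0 yaw 11.39
[486.36510221 106.83692973  84.78042204]
664 (array([488.73171039, 106.8940802 ,   9.45734109]), np.float64(0.12551972596267422))
```

View pics/side9.png

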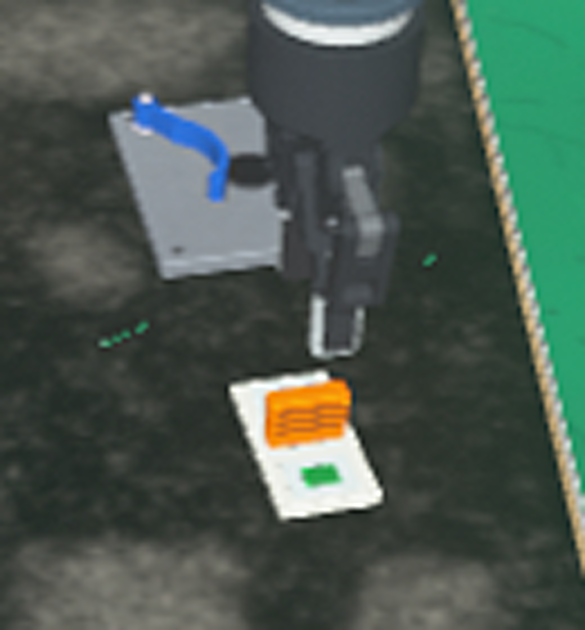

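Request:
arm_command(steps=[[5,[0.1,0,-3],0],[5,[0.1,0,-5.5],0],[5,[0.1,0,-6.8],0],[5,[0.1,0,-6.8],0]])

```text
t: 16.42
ee_pos: [489.5, 106.9, 18.3]
ee_rot: [[0.198, -0.98, -0.001], [-0.98, -0.198, 0.0], [-0.0, 0.001, -1.0]]
contact_force: [0.3, -0.7, 1.1]
finger_gap: 50.4
```

```bash
python3 -c "
from st import *
st(); print(observe()['ee_pos'])
p=snapshot('side'); c=p['img'][170:310,270:400]
cv2.imwrite('pics/side10.png',cv2.resize(c,None,fx=4.5,fy=4.5,interpolation=cv2.INTER_CUBIC)[:,:,::-1])
"
```

```text
t 16.43 holder xy [ 21.34 215.31] under-bed -6.63 F holder [ 0.17 -0.75] 1.13 T [-0.009  0.043 -0.031] gap 50.42 yaw 11.39
[489.46411362 106.89956597  18.27499027]
```

View pics/side10.png

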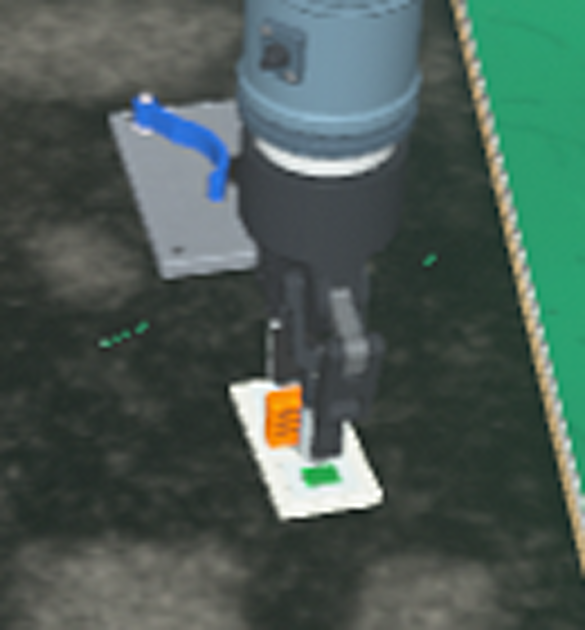

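Request:
arm_command(steps=[[5,[-0.05,0,-0.4],0],[5,[-0.05,0,-0.75],0],[1.5,[-0.05,0,-0.75],0],[0,[-0.05,0,-0.75],0],[0,[-0.05,0,-0.75],0]])

```text
t: 17.1
ee_pos: [489.4, 106.9, 11.2]
ee_rot: [[0.198, -0.98, 0.001], [-0.98, -0.198, -0.0], [0.0, -0.001, -1.0]]
contact_force: [-0.9, -0.4, 3.6]
finger_gap: 9.8
```

Request:
arm_command(steps=[[0,[0,0,0],0],[0,[0,0,0],0],[0,[0,0,0],0]])

```text
t: 17.48
ee_pos: [489.4, 106.9, 11.2]
ee_rot: [[0.198, -0.98, 0.001], [-0.98, -0.198, -0.0], [0.0, -0.001, -1.0]]
contact_force: [-1.5, -1.0, 5.8]
finger_gap: 10.1
```

```bash
python3 -c "
from st import *
st(); print(observe()['ee_pos'])
p=snapshot('side'); c=p['img'][170:310,270:400]
cv2.imwrite('pics/side11.png',cv2.resize(c,None,fx=4.5,fy=4.5,interpolation=cv2.INTER_CUBIC)[:,:,::-1])
"
```

```text
t 17.48 holder xy [ 21.31 215.34] under-bed -13.67 F holder [-1.64 -0.74] 5.77 T [-0.005  0.255  0.05 ] gap 10.08 yaw 11.4
[489.43192453 106.92599136  11.23056926]
```

View pics/side11.png

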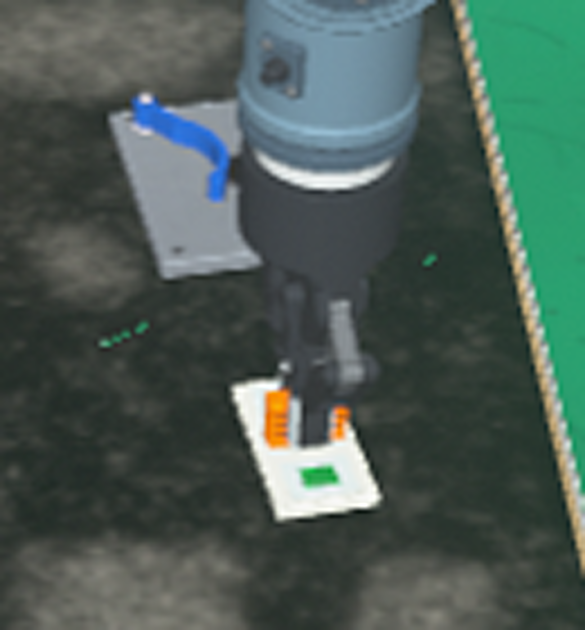

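Request:
arm_command(steps=[[0,[0,0,0.5],0],[0,[0,0,2],0],[0,[0,0,5],-0.3],[0,[0,-2,7],-0.3],[0,[0,-5,7.5],-0.3]])

```text
t: 18.15
ee_pos: [490.4, 56.8, 88.3]
ee_rot: [[0.194, -0.981, 0.004], [-0.981, -0.194, -0.0], [0.001, -0.004, -1.0]]
contact_force: [0.2, -0.6, -1.5]
finger_gap: 10.0
```

Request:
arm_command(steps=[[0,[0,-5,0],0],[0,[0,-10,0],0],[0,[0,-14,0],0],[0,[-0.1,-16.5,0],0],[0,[-0.1,-17,0],0]])

```text
t: 18.77
ee_pos: [488.2, -114.7, 86.6]
ee_rot: [[0.19, -0.982, 0.001], [-0.982, -0.19, -0.001], [0.001, -0.001, -1.0]]
contact_force: [-0.5, 0.3, -0.7]
finger_gap: 9.8
```

```bash
sed -i 's/12.9-12/11.2-12/' st.py; python3 -c "
from st import *
st(); print(observe()['ee_pos'])
"
```

```text
t 18.77 holder xy [-22.52  -1.88] under-bed 63.44 F holder [-0.44  0.43] -0.7 T [-0.013  0.038  0.034] gap 9.82 yaw 10.95
[ 488.24153916 -114.67199541   86.64030645]
```

Request:
arm_command(steps=[[0,[0,0,-1.5],0],[0,[0,0,-3],0],[0,[0,0,-4.5],0],[0,[0,0,-5.4],0],[0,[0,0,-5.4],0]])

```text
t: 19.4
ee_pos: [487.3, -112.4, 30.6]
ee_rot: [[0.193, -0.981, -0.002], [-0.981, -0.193, 0.001], [-0.001, 0.002, -1.0]]
contact_force: [-0.1, 0.6, -1.4]
finger_gap: 9.8
```

```bash
python3 -c "
from st import *
st(); 
p=snapshot('side'); np.save('p12.npy',p,allow_pickle=True)
b=cv2.resize(p['img'][150:270,280:400],None,fx=5,fy=5,interpolation=cv2.INTER_CUBIC)[:,:,::-1].copy()
s=observe(); t=s['ee_pos']; c=np.array(t[:2])-0.8*R[:,0]+[0.5,2.0]
for z,col,hx,hy in ((t[2]-11.2,(0,255,0),25,45),(t[2]-11.2+8,(255,0,255),25,45),(t[2]-11.2+38,(255,255,0),20,6)):
    P=np.array([np.r_[c+R@np.array(k),z] for k in [(-hx,-hy),(hx,-hy),(hx,hy),(-hx,hy)]])
    q=((proj(p,P)-[280,150]+.5)*5).round().astype(int); cv2.polylines(b,[q.reshape(-1,1,2)],True,col,1)
cv2.imwrite('pics/side12.png',b)
st()
"
```

```text
t 19.4 holder xy [-22.99   0.48] under-bed 7.43 F holder [0.05 0.64] -1.4 T [ 0.023 -0.025 -0.016] gap 9.78 yaw 11.11
t 19.45 holder xy [-22.47   0.03] under-bed 8.17 F holder [-0.15 -1.38] -1.22 T [ 0.025  0.027 -0.008] gap 9.79 yaw 11.11
```

View pics/side12.png

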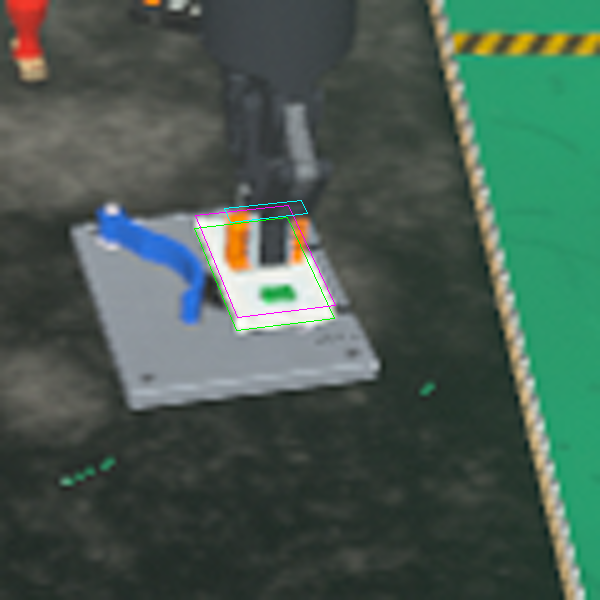

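Request:
arm_command(steps=[[0,[0.25,0.05,0],0],[0,[0.5,0.1,0],0],[0,[0.7,0.14,0],0],[0,[0.9,0.18,0],0],[0,[1.1,0.22,0],0]])

```text
t: 20.08
ee_pos: [499.3, -110.9, 31.8]
ee_rot: [[0.192, -0.981, 0.0], [-0.981, -0.192, -0.0], [0.0, -0.0, -1.0]]
contact_force: [0.6, 0.1, -1.4]
finger_gap: 9.7
```

```bash
python3 -c "
from st import *
st()"
```

```text
t 20.07 holder xy [-10.98  -0.28] under-bed 8.64 F holder [ 0.59 -0.03] -1.43 T [-0.002 -0.081 -0.011] gap 9.68 yaw 11.09
```

Request:
arm_command(steps=[[0,[0.2,0.04,0],0],[0,[0.4,0.08,0],0],[0,[0.6,0.12,0],0],[0,[0.8,0.16,0],0],[0,[0.8,0.16,0],0]])

```text
t: 20.7
ee_pos: [507.2, -109.3, 31.8]
ee_rot: [[0.192, -0.981, 0.0], [-0.981, -0.192, -0.0], [0.0, -0.0, -1.0]]
contact_force: [0.2, 0.6, -1.7]
finger_gap: 9.6
```

```bash
python3 -c "
from st import *
st()"
```

```text
t 20.7 holder xy [-2.83 -0.25] under-bed 8.63 F holder [0.35 0.59] -1.66 T [ 0.018 -0.058 -0.001] gap 9.62 yaw 11.1
```

```bash
cat > look.py <<'E'
import sys
from st import *
def look(fn,h0=11.2,dx=0.8):
    p=snapshot('side')
    b=cv2.resize(p['img'][150:270,280:400],None,fx=5,fy=5,interpolation=cv2.INTER_CUBIC)[:,:,::-1].copy()
    s=observe(); t=s['ee_pos']; c=np.array(t[:2])-dx*R[:,0]+[0.5,2.0]
    for z,col,hx,hy in ((t[2]-h0,(0,255,0),25,45),(t[2]-h0+8,(255,0,255),25,45),(t[2]-h0+38,(255,255,0),20,6)):
        P=np.array([np.r_[c+R@np.array(k),z] for k in [(-hx,-hy),(hx,-hy),(hx,hy),(-hx,hy)]])
        q=((proj(p,P)-[280,150]+.5)*5).round().astype(int); cv2.polylines(b,[q.reshape(-1,1,2)],True,col,1)
    cv2.imwrite(fn,b)
E
python3 -c "
from look import *
look('pics/s13.png'); st()"
```

```text
t 20.75 holder xy [-2.97 -0.21] under-bed 8.57 F holder [-0.27 -0.35] -1.85 T [-0.03  -0.034 -0.002] gap 9.44 yaw 11.1
```

View pics/s13.png

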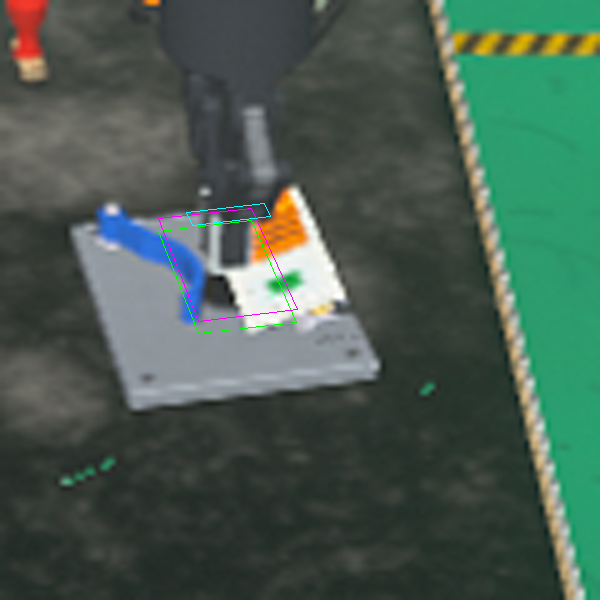

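Request:
arm_command(steps=[[0,[0,0,0],0],[0,[0,0,0.5],0],[0,[-0.1,0,1.5],0],[0,[-0.2,0,3],0],[0,[-0.2,0.5,5.5],0]], grip_force=60)

```text
t: 21.38
ee_pos: [504.6, -104.3, 87.7]
ee_rot: [[0.192, -0.981, -0.001], [-0.981, -0.192, 0.0], [-0.0, 0.001, -1.0]]
contact_force: [0.6, -0.9, -1.3]
finger_gap: 9.5
```

```bash
python3 -c "
from look import *
look('pics/s14.png'); st()"
```

```text
t 21.43 holder xy [-2.18  4.38] under-bed 68.23 F holder [ 2.05 -0.63] 0.83 T [-0.01  -0.191 -0.008] gap 9.48 yaw 11.1
```

View pics/s14.png

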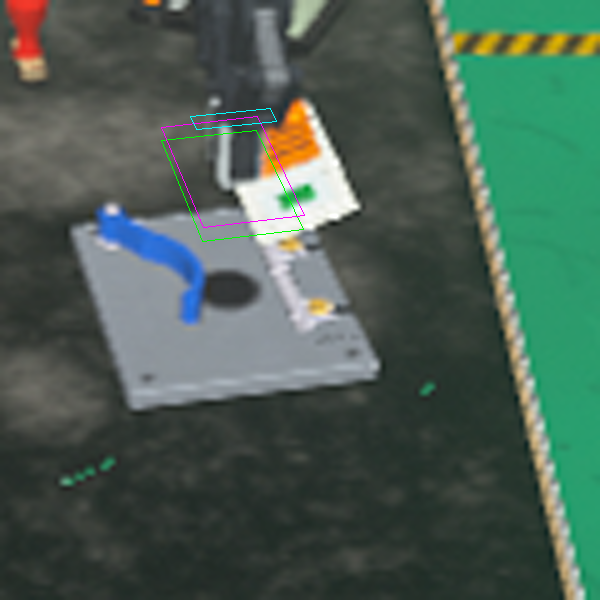

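Request:
arm_command(steps=[[0,[0,3,0],0],[0,[0,7,0],0],[0,[0,12,0],0],[0,[0,17,0],0],[0,[0,19,0],0]])

```text
t: 22.05
ee_pos: [504.9, 88.1, 87.4]
ee_rot: [[0.195, -0.981, 0.001], [-0.981, -0.195, 0.0], [-0.0, -0.001, -1.0]]
contact_force: [-0.2, -0.2, -1.3]
finger_gap: 9.4
```

Request:
arm_command(steps=[[0,[0,0,-2],0],[0,[0,0,-4],0],[0,[0,0,-5.5],0],[0,[0,0,-6.2],0],[0,[0,0,-6.2],0]])

```text
t: 22.68
ee_pos: [505.0, 85.6, 24.6]
ee_rot: [[0.192, -0.981, -0.001], [-0.981, -0.192, 0.0], [-0.0, 0.001, -1.0]]
contact_force: [0.3, 0.4, -0.4]
finger_gap: 9.5
```

```bash
python3 -c "
from look import *
st(); print(observe()['ee_pos'])"
```

```text
t 22.68 holder xy [ 32.43 191.4 ] under-bed 1.4 F holder [0.4  0.31] -0.43 T [ 0.008 -0.024 -0.051] gap 9.53 yaw 11.08
[504.95370101  85.57916202  24.59801653]
```

Request:
arm_command(steps=[[0,[0,0,-0.3],0],[0,[0,0,-0.6],0],[0,[0,0,-0.6],0]])

```text
t: 23.05
ee_pos: [505.0, 85.7, 18.8]
ee_rot: [[0.192, -0.981, -0.0], [-0.981, -0.192, 0.0], [-0.0, 0.0, -1.0]]
contact_force: [-0.8, -0.4, -1.3]
finger_gap: 9.5
```

Request:
arm_command(steps=[[0,[0,0,-0.2],0],[0,[0,0,-0.3],0],[0,[0,0,-0.3],0]])

```text
t: 23.42
ee_pos: [505.0, 85.7, 15.7]
ee_rot: [[0.192, -0.981, -0.0], [-0.981, -0.192, 0.0], [-0.0, 0.0, -1.0]]
contact_force: [-0.8, 0.0, -1.3]
finger_gap: 9.6
```

Request:
arm_command(steps=[[0,[0,0,-0.1],0],[0,[0,0,-0.2],0],[0,[0,0,-0.2],0]])

```text
t: 23.8
ee_pos: [505.2, 85.7, 14.2]
ee_rot: [[0.192, -0.981, 0.0], [-0.981, -0.192, -0.0], [0.0, -0.0, -1.0]]
contact_force: [-2.1, 0.3, 4.5]
finger_gap: 9.5
```

```bash
python3 -c "
from look import *
st(); p=snapshot('side'); c=p['img'][170:310,270:400]
cv2.imwrite('pics/s15.png',cv2.resize(c,None,fx=4.5,fy=4.5,interpolation=cv2.INTER_CUBIC)[:,:,::-1])"
```

```text
t 23.8 holder xy [ 32.71 191.49] under-bed -9.03 F holder [-1.99  0.68] 4.47 T [0.035 0.299 0.068] gap 9.48 yaw 11.09
```

View pics/s15.png

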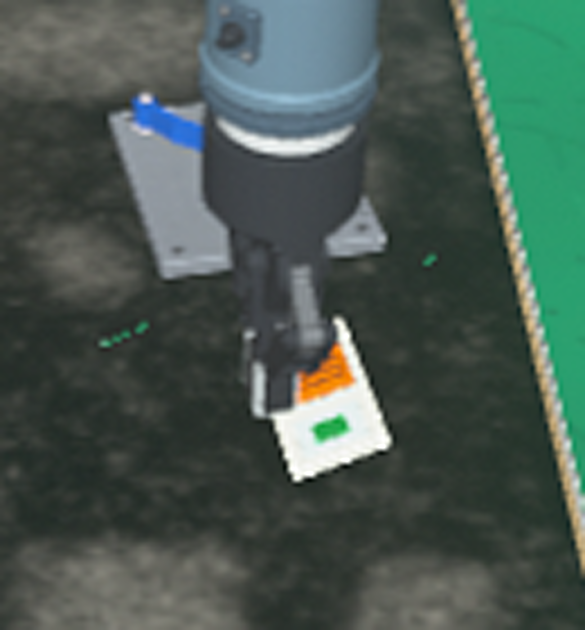

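Request:
arm_command(steps=[[0,[0,0,0.0],0],[2,[0,0,0.0],0],[5,[0,0,0.1],0],[5,[0,0,0.4],0],[5,[0,0,0.4],0]])

```text
t: 24.48
ee_pos: [505.4, 85.7, 18.1]
ee_rot: [[0.192, -0.981, 0.001], [-0.981, -0.192, -0.0], [0.0, -0.001, -1.0]]
contact_force: [0.3, -1.0, -0.8]
finger_gap: 50.1
```

Request:
arm_command(steps=[[5,[0,0,1.5],0],[5,[0,0,4.5],0],[5,[0,0,7],0],[5,[0,0,7],0]])

```text
t: 24.98
ee_pos: [507.2, 85.6, 90.7]
ee_rot: [[0.193, -0.981, 0.006], [-0.981, -0.193, -0.0], [0.001, -0.006, -1.0]]
contact_force: [0.1, -0.4, 0.1]
finger_gap: 50.1
```

```bash
python3 - <<'E'
from look import *
from fit import *
st(); print(observe()['ee_pos'])
p=snapshot('side'); c=p['img'][170:310,270:400]
cv2.imwrite('pics/s16.png',cv2.resize(c,None,fx=4.5,fy=4.5,interpolation=cv2.INTER_CUBIC)[:,:,::-1])
m=masks_of(p,'slide_carrier')[0]['region']; print(fit(p,m,[482,82,11]))
hs=cv2.cvtColor(p["img"],cv2.COLOR_RGB2HSV); w=(hs[...,2]>165).astype(np.uint8)
n,l,s,cc=cv2.connectedComponentsWithStats(w)
for i in range(1,n):
    if 400<s[i,4]<1500 and np.hypot(*(cc[i]-proj(p,[482,85,8])[0]))<30:
        ct,_=cv2.findContours((l==i).astype(np.uint8),cv2.RETR_EXTERNAL,cv2.CHAIN_APPROX_NONE); z=np.zeros(w.shape,np.uint8); cv2.drawContours(z,ct,-1,1,-1)
        print(s[i],fit(p,z>0,[482,82,11],v0=170))
E
```

```text
t 24.98 holder xy [ 34.69 191.03] under-bed 67.54 F holder [-0.02 -0.39] 0.13 T [-0.011 -0.049 -0.003] gap 50.12 yaw 11.1
[507.24011106  85.64267916  90.73510583]
(array([476.57844751,  82.35512013,   7.33799341]), np.float64(0.09081087533948129))
[327 246  31  31 660] (array([477.25728713,  83.7574155 ,   8.72765632]), np.float64(0.059027171699540346))
```

View pics/s16.png

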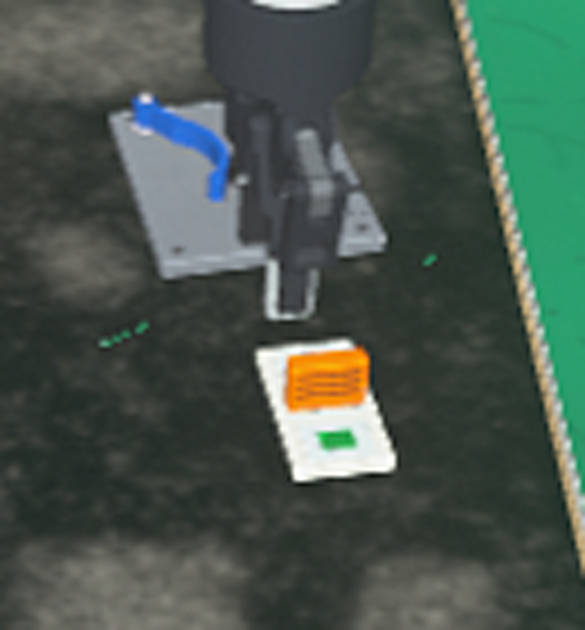

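Request:
arm_command(steps=[[5,[-1.4,-0.2,0],-1.2],[5,[-2.8,-0.42,0],-2.5],[5,[-2.8,-0.42,-3],-2.5],[5,[-2.8,-0.42,-5],-2.5],[5,[-2.8,-0.42,-5],-2.5]], grip_force=60)

```text
t: 25.7
ee_pos: [474.2, 81.6, 36.0]
ee_rot: [[0.149, -0.989, -0.005], [-0.989, -0.149, 0.0], [-0.001, 0.005, -1.0]]
contact_force: [0.5, 0.7, -0.0]
finger_gap: 50.1
```

```bash
python3 - <<'E'
from look import *
st(); print(observe()['ee_pos'])
p=snapshot('side'); c=p['img'][170:310,270:400]
cv2.imwrite('pics/s17.png',cv2.resize(c,None,fx=4.5,fy=4.5,interpolation=cv2.INTER_CUBIC)[:,:,::-1])
E
```

```text
t 25.7 holder xy [  1.51 193.38] under-bed 12.79 F holder [0.61 0.54] -0.02 T [ 0.054  0.002 -0.03 ] gap 50.06 yaw 8.55
[474.22773142  81.5656665   35.99220558]
```

View pics/s17.png

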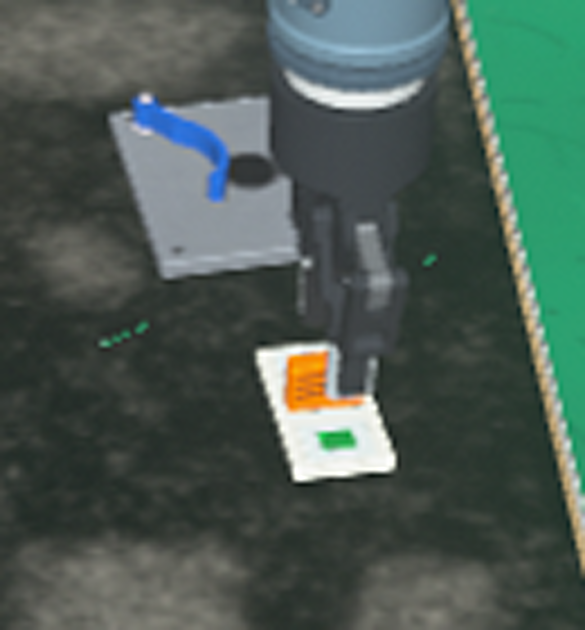

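Request:
arm_command(steps=[[5,[0.05,0,-1.2],0],[5,[0.05,0,-2.2],0],[5,[0.05,0,-2.3],0],[5,[0.05,0,-2.3],0]])

```text
t: 26.25
ee_pos: [477.5, 81.5, 14.7]
ee_rot: [[0.149, -0.989, -0.0], [-0.989, -0.149, 0.0], [-0.0, 0.0, -1.0]]
contact_force: [-0.9, -0.6, 0.6]
finger_gap: 50.2
```

```bash
python3 - <<'E'
from look import *
st(); print(observe()['ee_pos'])
p=snapshot('side'); c=p['img'][170:310,270:400]
cv2.imwrite('pics/s18.png',cv2.resize(c,None,fx=4.5,fy=4.5,interpolation=cv2.INTER_CUBIC)[:,:,::-1])
E
```

```text
t 26.25 holder xy [  4.76 192.72] under-bed -8.49 F holder [-0.97 -0.47] 0.62 T [-0.001  0.008  0.046] gap 50.2 yaw 8.59
[477.54307701  81.54482379  14.71045084]
```

View pics/s18.png

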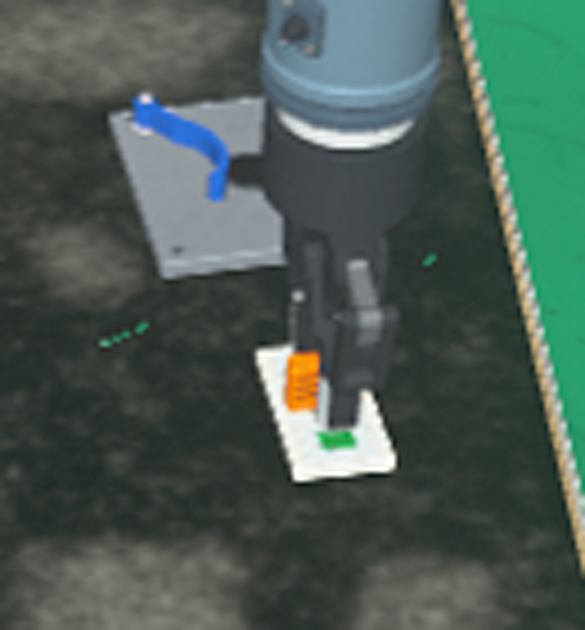

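Request:
arm_command(steps=[[5,[0,0,-0.2],0],[1.5,[0,0,-0.2],0],[0,[0,0,-0.2],0],[0,[0,0,-0.2],0],[0,[0,0,-0.2],0]])

```text
t: 26.92
ee_pos: [477.9, 81.5, 13.0]
ee_rot: [[0.149, -0.989, 0.001], [-0.989, -0.149, 0.0], [0.0, -0.001, -1.0]]
contact_force: [0.0, 0.4, 2.9]
finger_gap: 10.7
```

```bash
python3 - <<'E'
from look import *
st(); print(observe()['ee_pos'])
p=snapshot('side'); c=p['img'][170:310,270:400]
cv2.imwrite('pics/s19.png',cv2.resize(c,None,fx=4.5,fy=4.5,interpolation=cv2.INTER_CUBIC)[:,:,::-1])
E
```

```text
t 26.93 holder xy [  5.05 192.63] under-bed -10.18 F holder [0.1  0.42] 2.87 T [0.03  0.094 0.036] gap 10.67 yaw 8.59
[477.85312176  81.50814622  13.01739214]
```

View pics/s19.png

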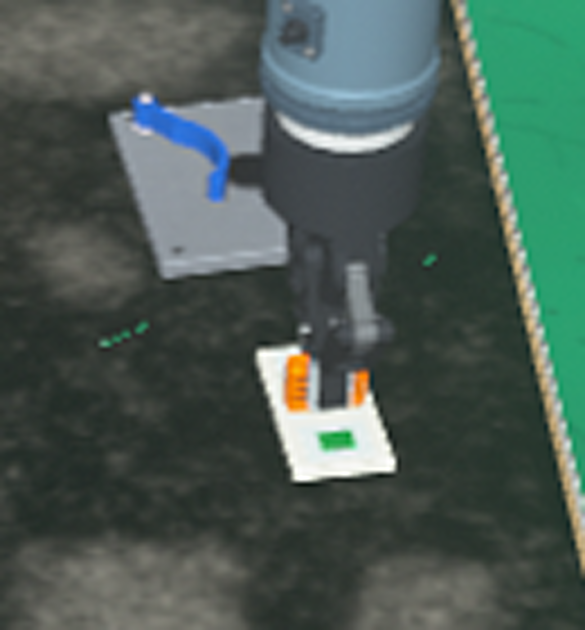

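Request:
arm_command(steps=[[0,[0,0,0.5],0],[0,[0,0,2],0],[0,[0.2,0,5],1.2],[0,[0.4,-2,7],2.5],[0,[0.5,-5,7.5],2.5]])

```text
t: 27.6
ee_pos: [484.0, 31.3, 90.4]
ee_rot: [[0.194, -0.981, 0.004], [-0.981, -0.194, -0.001], [0.001, -0.004, -1.0]]
contact_force: [0.1, 0.1, -1.8]
finger_gap: 10.6
```

Request:
arm_command(steps=[[0,[0.2,-4,0],0],[0,[0.4,-8,0],0],[0,[0.5,-11.5,0],0],[0,[0.55,-13.8,0],0],[0,[0.55,-14.4,0],0]])

```text
t: 28.22
ee_pos: [488.3, -113.8, 88.6]
ee_rot: [[0.19, -0.982, 0.001], [-0.982, -0.19, -0.0], [0.001, -0.001, -1.0]]
contact_force: [-0.4, 0.4, -1.6]
finger_gap: 11.2
```

Request:
arm_command(steps=[[0,[0,0,-1.5],0],[0,[0,0,-3],0],[0,[0,0,-4.5],0],[0,[0,0,-5.4],0],[0,[0,0,-5.4],0]])

```text
t: 28.85
ee_pos: [487.3, -111.9, 32.7]
ee_rot: [[0.193, -0.981, -0.002], [-0.981, -0.193, 0.001], [-0.001, 0.002, -1.0]]
contact_force: [-0.3, -0.1, -2.1]
finger_gap: 10.8
```

```bash
sed -i 's/11.2-12/13.0-12/' st.py; python3 -c "
from look import *
st(); look('pics/s20.png',13.0,1.0); st()"
```

```text
t 28.85 holder xy [-22.86   1.06] under-bed 7.66 F holder [-0.3  -0.02] -2.14 T [-0.064 -0.006  0.006] gap 10.76 yaw 11.12
t 28.9 holder xy [-22.39   0.61] under-bed 8.36 F holder [-0.66  0.68] -1.49 T [ 0.066 -0.033 -0.026] gap 10.61 yaw 11.11
```

View pics/s20.png

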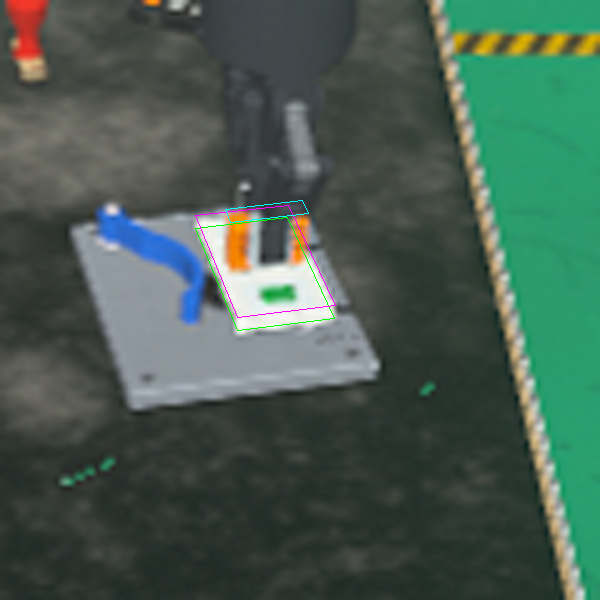

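Request:
arm_command(steps=[[0,[0.25,0.05,0],0],[0,[0.5,0.1,0],0],[0,[0.7,0.13,0],0],[0,[0.9,0.17,0],0],[0,[1.1,0.21,0],0]])

```text
t: 29.52
ee_pos: [498.2, -109.9, 33.3]
ee_rot: [[0.193, -0.981, -0.002], [-0.981, -0.193, 0.001], [-0.001, 0.002, -1.0]]
contact_force: [-3.7, -0.6, -1.9]
finger_gap: 10.8
```

Request:
arm_command(steps=[[0,[0.2,0.04,0],0],[0,[0.4,0.08,0],0],[0,[0.55,0.11,0],0],[0,[0.55,0.11,0],0]])

```text
t: 30.02
ee_pos: [503.7, -108.9, 33.2]
ee_rot: [[0.193, -0.981, -0.002], [-0.981, -0.193, 0.001], [-0.001, 0.002, -1.0]]
contact_force: [-6.5, -0.3, -2.1]
finger_gap: 10.8
```

```bash
python3 -c "
from look import *
st(); look('pics/s21.png',13.0,1.0); st()"
```

```text
t 30.02 holder xy [-6.27  0.83] under-bed 8.21 F holder [-6.41  0.93] -2.05 T [0.057 0.986 0.054] gap 10.76 yaw 11.11
t 30.07 holder xy [-6.36  0.86] under-bed 8.19 F holder [-5.24  1.13] -1.6 T [ 0.033  0.988 -0.012] gap 10.78 yaw 11.11
```

View pics/s21.png

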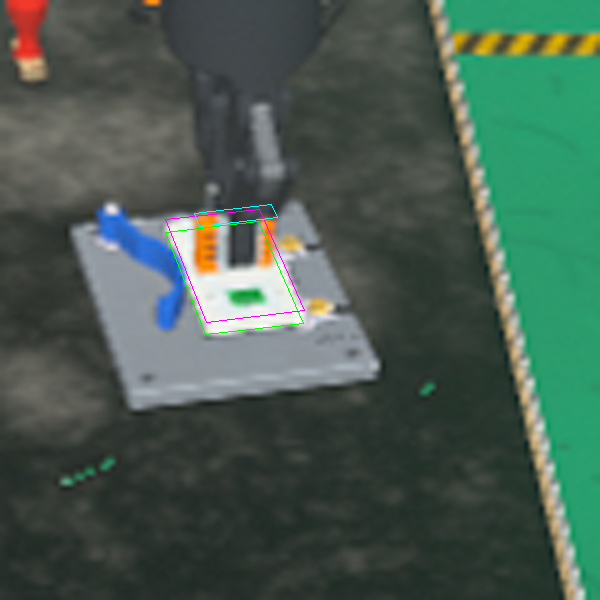

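```bash
python3 - <<'E'
from st import *
p=snapshot("top"); im=cv2.imread("pics/top0.png")
hs=cv2.cvtColor(im,cv2.COLOR_BGR2HSV).astype(int)
# sample V profile along holder x at several holder y, top cam frame origin (508.9,-110.7)
oc=np.array([508.9,-110.7]); xs=np.arange(-50,-15,1.)
g=cv2.cvtColor(im,cv2.COLOR_BGR2GRAY).astype(np.float32)
prof=[]
for y in np.arange(-34,35,2.):
    W=np.array([np.r_[oc+R@np.array([x,y]),17.] for x in xs]); q=proj(p,W).astype(np.float32)
    prof.append(cv2.remap(g,q[:,0].reshape(1,-1),q[:,1].reshape(1,-1),cv2.INTER_LINEAR)[0])
prof=np.array(prof); m=np.median(prof,0)
for x,v in zip(xs,m): print(int(x),int(v),end="; ")
E
```

```text
-50 187; -49 186; -48 187; -47 188; -46 188; -45 185; -44 184; -43 186; -42 185; -41 191; -40 201; -39 212; -38 220; -37 228; -36 232; -35 234; -34 235; -33 235; -32 232; -31 226; -30 219; -29 209; -28 199; -27 190; -26 184; -25 180; -24 179; -23 178; -22 178; -21 177; -20 177; -19 176; -18 175; -17 174; -16 172;
```

Request:
arm_command(steps=[[0,[0.2,0.01,0],0],[0,[0.4,0.02,0],0],[0,[0.55,0.02,0],0],[0,[0.55,0.02,0],0],[0,[0.55,0.02,-0.1],0]])

```text
t: 30.75
ee_pos: [508.9, -108.7, 32.2]
ee_rot: [[0.193, -0.981, -0.003], [-0.981, -0.193, 0.001], [-0.001, 0.003, -1.0]]
contact_force: [-6.8, -0.1, 1.0]
finger_gap: 11.1
```

Request:
arm_command(steps=[[0,[0,0,-0.1],0],[0,[0,0,-0.2],0],[0,[0,0,-0.2],0]])

```text
t: 31.12
ee_pos: [509.1, -109.0, 30.4]
ee_rot: [[0.193, -0.981, -0.002], [-0.981, -0.193, 0.0], [-0.001, 0.002, -1.0]]
contact_force: [-7.0, -0.8, -0.3]
finger_gap: 11.2
```

```bash
python3 -c "
from look import *
st(); look('pics/s22.png',13.0,1.0); st()"
```

```text
t 31.12 holder xy [-0.94 -0.35] under-bed 5.37 F holder [-7.02  0.6 ] -0.29 T [-0.111  1.155 -0.045] gap 11.21 yaw 11.1
t 31.18 holder xy [-0.93 -0.4 ] under-bed 5.39 F holder [-6.15  0.86] -0.36 T [-0.159  1.094 -0.006] gap 11.15 yaw 11.1
```

View pics/s22.png

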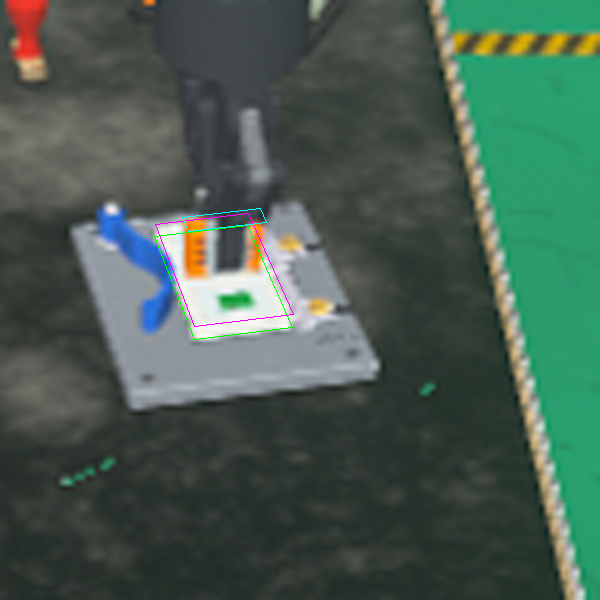

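Request:
arm_command(steps=[[0,[0,0,-0.05],0],[0,[0,0,-0.1],0],[0,[0,0,-0.1],0]])

```text
t: 31.55
ee_pos: [509.2, -109.1, 29.5]
ee_rot: [[0.192, -0.981, -0.002], [-0.981, -0.192, 0.0], [-0.001, 0.002, -1.0]]
contact_force: [-6.4, -1.0, 0.3]
finger_gap: 11.3
```

```bash
python3 -c "
from look import *
st()"
```

```text
t 31.55 holder xy [-0.85 -0.49] under-bed 4.47 F holder [-6.43  0.25] 0.27 T [-0.177  1.167 -0.012] gap 11.31 yaw 11.1
```

Request:
arm_command(steps=[[0,[0,0,-0.05],0],[0,[0,0,-0.1],0],[0,[0,0,-0.1],0]])

```text
t: 31.92
ee_pos: [509.3, -109.2, 28.5]
ee_rot: [[0.192, -0.981, -0.002], [-0.981, -0.192, 0.0], [-0.0, 0.002, -1.0]]
contact_force: [-6.9, -0.2, 0.9]
finger_gap: 10.9
```

```bash
python3 -c "
from look import *
st();look('pics/s23.png',13.0,1.0); st()"
```

```text
t 31.93 holder xy [-0.77 -0.56] under-bed 3.53 F holder [-6.86  1.14] 0.87 T [-0.201  1.102 -0.005] gap 10.94 yaw 11.1
t 31.98 holder xy [-0.76 -0.56] under-bed 3.55 F holder [-6.6  -0.03] 0.7 T [-0.2    1.077  0.049] gap 11.01 yaw 11.1
```

View pics/s23.png

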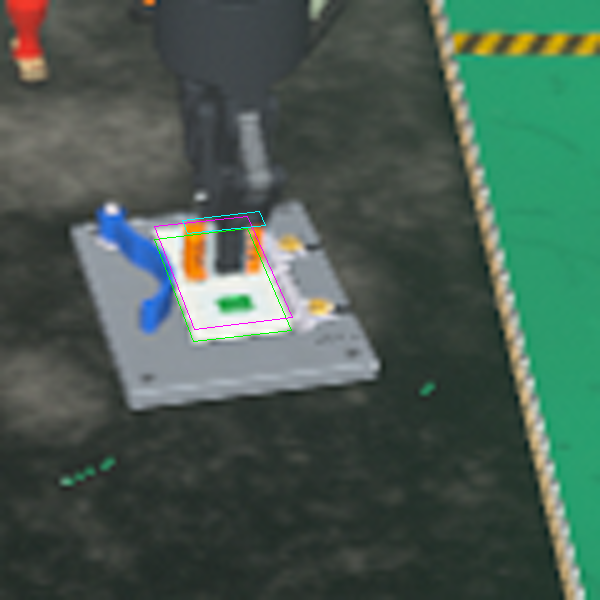

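Request:
arm_command(steps=[[0,[0,0,-0.05],0],[0,[0,0,-0.1],0],[0,[0,0,-0.1],0]])

```text
t: 32.35
ee_pos: [509.4, -109.2, 27.5]
ee_rot: [[0.192, -0.981, -0.002], [-0.981, -0.192, -0.0], [-0.0, 0.002, -1.0]]
contact_force: [-7.2, -0.8, 0.2]
finger_gap: 10.6
```

Request:
arm_command(steps=[[0,[0,0,-0.05],0],[0,[0,0,-0.1],0],[0,[0,0,-0.1],0]])

```text
t: 32.72
ee_pos: [509.4, -109.3, 26.6]
ee_rot: [[0.193, -0.981, -0.002], [-0.981, -0.193, -0.0], [-0.0, 0.002, -1.0]]
contact_force: [-6.4, -1.1, 0.5]
finger_gap: 10.9
```

```bash
python3 -c "
from look import *
st()"
```

```text
t 32.73 holder xy [-0.7  -0.64] under-bed 1.59 F holder [-6.47  0.18] 0.5 T [-0.232  1.04   0.008] gap 10.87 yaw 11.1
```

Nothing stiff yet; about 1.6 mm left.

Request:
arm_command(steps=[[0,[0,0,-0.05],0],[0,[0,0,-0.1],0],[0,[0,0,-0.1],0]])

```text
t: 33.1
ee_pos: [509.4, -109.2, 25.6]
ee_rot: [[0.193, -0.981, -0.002], [-0.981, -0.193, -0.0], [-0.0, 0.002, -1.0]]
contact_force: [-6.4, -1.9, 0.5]
finger_gap: 10.9
```

```bash
python3 -c "
from look import *
st()"
```

```text
t 33.1 holder xy [-0.7  -0.63] under-bed 0.58 F holder [-6.66 -0.66] 0.54 T [-0.256  1.1   -0.012] gap 10.86 yaw 11.1
```

Request:
arm_command(steps=[[0,[0,0,-0.05],0],[0,[0,0,-0.05],0]])

```text
t: 33.35
ee_pos: [509.4, -109.3, 25.1]
ee_rot: [[0.192, -0.981, -0.002], [-0.981, -0.192, -0.0], [-0.0, 0.002, -1.0]]
contact_force: [-5.7, -0.8, 0.5]
finger_gap: 10.8
```

```bash
python3 -c "
from look import *
st()"
```

```text
t 33.35 holder xy [-0.68 -0.65] under-bed 0.13 F holder [-5.73  0.26] 0.5 T [-0.161  1.036  0.023] gap 10.77 yaw 11.1
```

Request:
arm_command(steps=[[0,[0,0,-0.05],0],[0,[0,0,-0.05],0]])

```text
t: 33.6
ee_pos: [509.4, -109.3, 25.1]
ee_rot: [[0.193, -0.981, -0.002], [-0.981, -0.193, -0.0], [-0.0, 0.002, -1.0]]
contact_force: [-7.9, -0.7, 6.1]
finger_gap: 10.8
```

```bash
python3 -c "
from look import *
st()"
```

```text
t 33.6 holder xy [-0.69 -0.65] under-bed 0.07 F holder [-7.84  0.8 ] 6.08 T [-0.1    1.355 -0.049] gap 10.78 yaw 11.1
```

Request:
arm_command(steps=[[0,[0,0,-0.05],0],[0,[0,0,-0.05],0]])

```text
t: 33.85
ee_pos: [509.4, -109.3, 25.1]
ee_rot: [[0.193, -0.981, -0.002], [-0.981, -0.193, -0.0], [-0.0, 0.002, -1.0]]
contact_force: [-11.4, 0.4, 11.5]
finger_gap: 10.8
```

```bash
python3 -c "
from look import *
st()"
```

```text
t 33.85 holder xy [-0.7  -0.64] under-bed 0.06 F holder [-11.09   2.6 ] 11.52 T [0.019 1.687 0.026] gap 10.81 yaw 11.11
```

Request:
arm_command(steps=[[0,[0,0,0.06],0],[0,[-0.05,-0.01,0.06],0],[0,[-0.1,-0.02,0.06],0]])

```text
t: 34.22
ee_pos: [509.0, -109.5, 25.1]
ee_rot: [[0.192, -0.981, -0.0], [-0.981, -0.192, -0.0], [0.0, 0.0, -1.0]]
contact_force: [-4.9, -0.7, 1.5]
finger_gap: 10.6
```

```bash
python3 -c "
from look import *
st()"
```

```text
t 34.23 holder xy [-1.16 -0.83] under-bed 0.09 F holder [-4.94  0.24] 1.49 T [-0.123  0.819 -0.021] gap 10.61 yaw 11.09
```

Request:
arm_command(steps=[[0,[-0.05,-0.01,0],0],[0,[-0.1,-0.02,0],0]])

```text
t: 34.48
ee_pos: [508.2, -109.9, 25.1]
ee_rot: [[0.192, -0.981, 0.0], [-0.981, -0.192, -0.001], [0.001, -0.0, -1.0]]
contact_force: [-3.8, -2.8, -0.6]
finger_gap: 10.7
```

```bash
python3 -c "
from look import *
st()"
```

```text
t 34.48 holder xy [-1.98 -1.1 ] under-bed 0.1 F holder [-4.3  -1.96] -0.58 T [-0.309  0.744 -0.08 ] gap 10.65 yaw 11.09
```

Request:
arm_command(steps=[[0,[-0.05,0.0,0],0],[0,[-0.1,0.0,0],0]])

```text
t: 34.72
ee_pos: [507.4, -109.9, 25.1]
ee_rot: [[0.192, -0.981, 0.001], [-0.981, -0.192, -0.001], [0.001, -0.001, -1.0]]
contact_force: [-4.0, -4.0, 0.0]
finger_gap: 11.1
```

```bash
python3 -c "
from look import *
st();st()"
```

```text
t 34.73 holder xy [-2.82 -0.85] under-bed 0.08 F holder [-4.64 -3.13] 0.01 T [-0.419  0.597 -0.052] gap 11.1 yaw 11.08
t 34.73 holder xy [-2.82 -0.85] under-bed 0.08 F holder [-4.64 -3.13] 0.01 T [-0.419  0.597 -0.052] gap 11.1 yaw 11.08
```

Request:
arm_command(steps=[[0,[-0.05,0.0,0],0],[0,[-0.05,0.0,0],0]])

```text
t: 34.98
ee_pos: [506.8, -109.7, 25.1]
ee_rot: [[0.192, -0.981, 0.001], [-0.981, -0.192, -0.0], [0.001, -0.0, -1.0]]
contact_force: [-3.3, -4.4, 1.7]
finger_gap: 10.9
```

```bash
python3 -c "
from look import *
st();look('pics/s24.png',13.0,1.0); st()"
```

```text
t 34.98 holder xy [-3.33 -0.6 ] under-bed 0.1 F holder [-4.1  -3.65] 1.72 T [-0.537  0.601 -0.06 ] gap 10.9 yaw 11.09
t 35.02 holder xy [-3.34 -0.58] under-bed 0.07 F holder [-3.36 -3.49] 0.28 T [-0.508  0.535 -0.011] gap 10.95 yaw 11.09
```

View pics/s24.png

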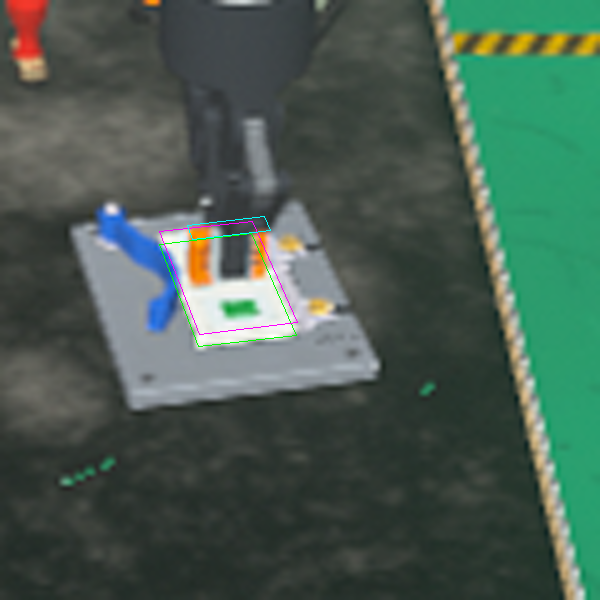

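Request:
arm_command(steps=[[0,[-0.02,-0.03,0],0],[0,[-0.04,-0.06,0],0]])

```text
t: 35.28
ee_pos: [506.4, -109.9, 25.0]
ee_rot: [[0.192, -0.981, 0.0], [-0.981, -0.192, 0.0], [-0.0, -0.001, -1.0]]
contact_force: [-2.8, -0.9, 1.8]
finger_gap: 11.0
```

```bash
python3 -c "
from look import *
st()"
```

```text
t 35.27 holder xy [-3.77 -0.74] under-bed 0.04 F holder [-2.89 -0.31] 1.8 T [-0.163  0.443  0.023] gap 10.99 yaw 11.1
```

Request:
arm_command(steps=[[0,[-0.05,-0.03,0],0],[0,[-0.05,-0.03,0],0]])

```text
t: 35.52
ee_pos: [505.9, -110.3, 25.0]
ee_rot: [[0.192, -0.981, 0.0], [-0.981, -0.192, 0.0], [0.0, -0.0, -1.0]]
contact_force: [-2.7, -0.6, 1.8]
finger_gap: 10.8
```

```bash
python3 -c "
from look import *
st()"
```

```text
t 35.52 holder xy [-4.37 -1.  ] under-bed 0.04 F holder [-2.75 -0.05] 1.82 T [-0.105  0.368 -0.043] gap 10.82 yaw 11.09
```

Request:
arm_command(steps=[[0,[-0.05,-0.01,0],0],[0,[-0.05,-0.01,0],0]])

```text
t: 35.78
ee_pos: [505.4, -110.5, 25.0]
ee_rot: [[0.192, -0.981, 0.001], [-0.981, -0.192, -0.0], [0.0, -0.001, -1.0]]
contact_force: [-1.4, -1.0, 3.3]
finger_gap: 10.6
```

```bash
python3 -c "
from look import *
st()"
```

```text
t 35.77 holder xy [-4.88 -1.13] under-bed 0.04 F holder [-1.55 -0.69] 3.31 T [-0.163  0.305  0.042] gap 10.59 yaw 11.09
```

Request:
arm_command(steps=[[0,[-0.05,-0.01,0],0],[0,[-0.05,-0.01,0],0]])

```text
t: 36.02
ee_pos: [505.4, -110.6, 25.1]
ee_rot: [[0.192, -0.981, 0.002], [-0.981, -0.192, -0.0], [0.0, -0.001, -1.0]]
contact_force: [3.0, 0.0, 1.2]
finger_gap: 10.9
```

```bash
python3 -c "
from look import *
st()"
```

```text
t 36.02 holder xy [-4.93 -1.16] under-bed 0.08 F holder [ 2.92 -0.56] 1.2 T [ 0.16  -0.257  0.016] gap 10.9 yaw 11.09
```

Request:
arm_command(steps=[[0,[-0.05,-0.01,0],0],[0,[-0.05,-0.01,0],0]])

```text
t: 36.28
ee_pos: [505.3, -110.6, 25.2]
ee_rot: [[0.192, -0.981, 0.003], [-0.981, -0.192, -0.0], [0.001, -0.002, -1.0]]
contact_force: [5.3, 1.6, -1.1]
finger_gap: 10.8
```

```bash
python3 -c "
from look import *
st()"
```

```text
t 36.27 holder xy [-5.   -1.16] under-bed 0.15 F holder [5.55 0.54] -1.12 T [ 0.359 -0.8    0.065] gap 10.82 yaw 11.08
```

Request:
arm_command(steps=[[0,[0.03,0.01,-0.02],0],[0,[0.03,0.01,-0.02],0]])

```text
t: 36.52
ee_pos: [505.3, -110.6, 25.1]
ee_rot: [[0.192, -0.981, 0.002], [-0.981, -0.192, -0.0], [0.0, -0.002, -1.0]]
contact_force: [4.0, 2.5, 3.4]
finger_gap: 11.1
```

```bash
python3 -c "
from look import *
st();look('pics/s25.png',13.0,1.0);st()"
```

```text
t 36.52 holder xy [-5.01 -1.18] under-bed 0.11 F holder [4.45 1.72] 3.4 T [ 0.447 -0.855  0.042] gap 11.05 yaw 11.09
t 36.58 holder xy [-5.   -1.17] under-bed 0.11 F holder [5.35 2.73] 3.16 T [ 0.403 -0.827  0.047] gap 11.09 yaw 11.08
```

View pics/s25.png

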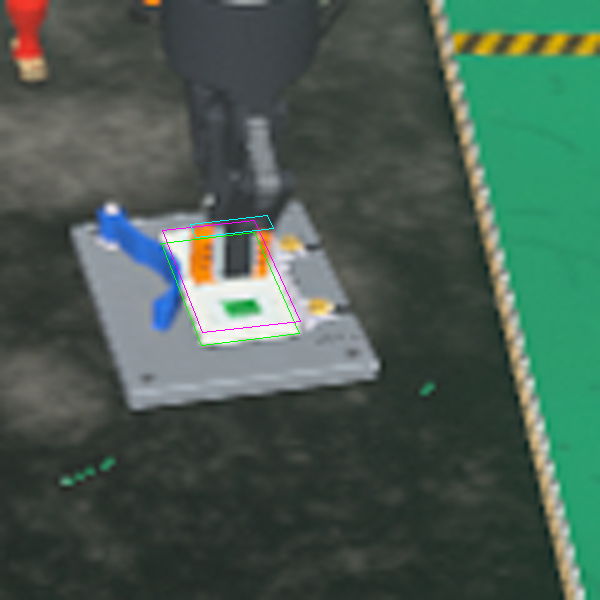

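Request:
arm_command(steps=[[0,[0.05,-0.01,0],0],[0,[0.05,-0.01,0],0]])

```text
t: 36.83
ee_pos: [505.3, -110.6, 25.0]
ee_rot: [[0.192, -0.981, 0.001], [-0.981, -0.192, 0.0], [0.0, -0.001, -1.0]]
contact_force: [3.2, 3.9, 4.8]
finger_gap: 11.1
```

```bash
python3 -c "
from look import *
st()"
```

```text
t 36.83 holder xy [-4.99 -1.15] under-bed 0.03 F holder [3.92 3.21] 4.77 T [ 0.542 -0.545  0.028] gap 11.05 yaw 11.09
```

Firmly against the edge with the tool taking only a few newtons. Release, in small openings.

Request:
arm_command(steps=[[1.3,[0,0.02,0.02],0],[1.6,[0,0.02,0.03],0],[2.0,[0,0.02,0.04],0],[2.6,[0,0.02,0.1],0],[3.0,[0,0.02,0.2],0]], grip_force=20)

```text
t: 37.45
ee_pos: [504.8, -110.5, 26.7]
ee_rot: [[0.192, -0.981, -0.0], [-0.981, -0.192, 0.0], [-0.0, 0.0, -1.0]]
contact_force: [0.3, 0.2, 0.2]
finger_gap: 29.8
```

```bash
python3 -c "
from look import *
st();look('pics/s26.png',13.0,1.0)"
```

```text
t 37.45 holder xy [-5.43 -0.98] under-bed 1.65 F holder [0.31 0.17] 0.23 T [-0.016 -0.018  0.006] gap 29.8 yaw 11.09
```

View pics/s26.png

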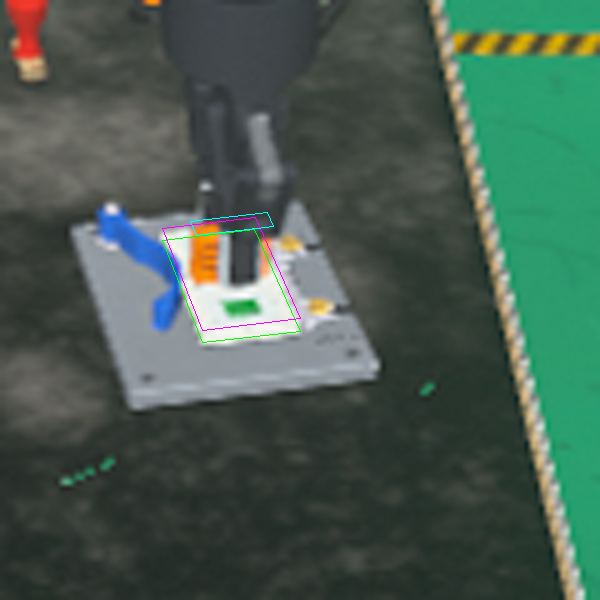

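Free of the bar on both sides; going up and away.

Request:
arm_command(steps=[[3.5,[0,0,0.7],0],[3.5,[0,0,2],0],[3.5,[0,0,4],0],[3.5,[0,0,8],0],[3.5,[0,0,13],0]])

```text
t: 38.12
ee_pos: [504.3, -110.2, 158.1]
ee_rot: [[0.192, -0.981, -0.001], [-0.981, -0.192, 0.001], [-0.001, 0.001, -1.0]]
contact_force: [0.8, 0.0, 0.3]
finger_gap: 34.8
```

Request:
arm_command(steps=[[3.5,[-1,-5,3],0],[3.5,[-2,-10,5],0],[3.5,[-4,-15,5],0],[3.5,[-6,-20,5],0],[3.5,[-8,-25,5],0]])

```text
t: 38.75
ee_pos: [424.3, -362.1, 208.1]
ee_rot: [[0.192, -0.981, 0.001], [-0.981, -0.192, -0.001], [0.002, -0.001, -1.0]]
contact_force: [0.5, -0.2, 0.2]
finger_gap: 34.9
```

```bash
python3 - <<'E'
from st import *
from fit import *
st(); print(observe()['ee_pos'])
for n in ['side','top']:
    p=snapshot(n); W=cloud(p); c=p['img'][150:260,280:400] if n=='side' else p['img'][210:300,220:360]
    cv2.imwrite(f'pics/{n}27.png',cv2.resize(c,None,fx=5,fy=5,interpolation=cv2.INTER_CUBIC)[:,:,::-1])
    ms=masks_of(p,'slide_carrier')
    if not ms: print(n,'no mask'); continue
    m=ms[0]['region']; off=np.array([.5,2.]) if n=='side' else np.array([0,-2.])
    k=dict(z0=12,u0=270,v0=150) if n=='side' else dict(z0=12,u0=220,v0=190)
    x,f=fit(p,m,[504,-108,11],**k); print(n,ms[0]['conf'],x,f,'holder',np.round(R.T@(x[:2]-off-o),1))
    pts=W[m]; pts=pts[np.isfinite(pts[:,0])]; h=(pts[:,:2]-o)@R; A=np.c_[h,np.ones(len(h))]; z=pts[:,2]; w=abs(z-20)<5
    for _ in range(6):
        q=np.linalg.lstsq(A[w],z[w],rcond=None)[0]; w=abs(z-A@q)<3
    print('plane',np.round(q,3),w.sum())
E
```

```text
t 38.75 holder xy [-132.93 -232.38] under-bed 183.12 F holder [ 0.49 -0.3 ] 0.21 T [-0.009 -0.012  0.025] gap 34.89 yaw 11.1
[ 424.27605807 -362.11064318  208.12005167]
side 0.9 [ 503.25266261 -106.84179726    5.5047137 ] 0.12900638907248294 holder [-6.1  1. ]
plane [9.0000e-03 1.0000e-02 1.7063e+01] 240
top 0.95 [ 504.93394635 -112.04031237   11.24150354] 0.043705909176256004 holder [-4.1 -0.6]
plane [ 1.4000e-02 -9.0000e-03  2.0063e+01] 528
```

View pics/side27.png

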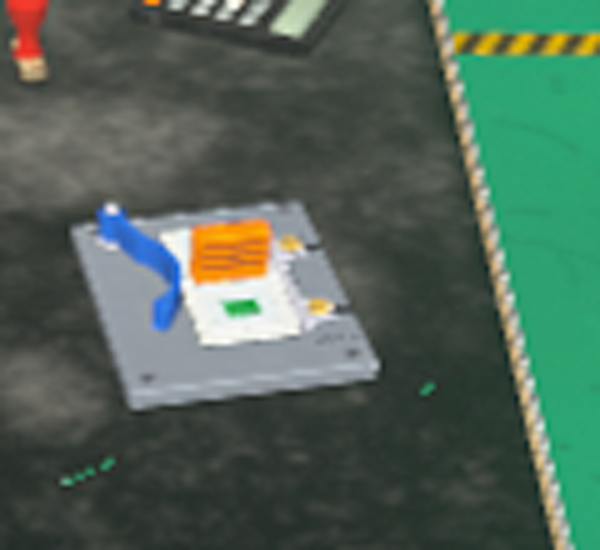

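View pics/top27.png

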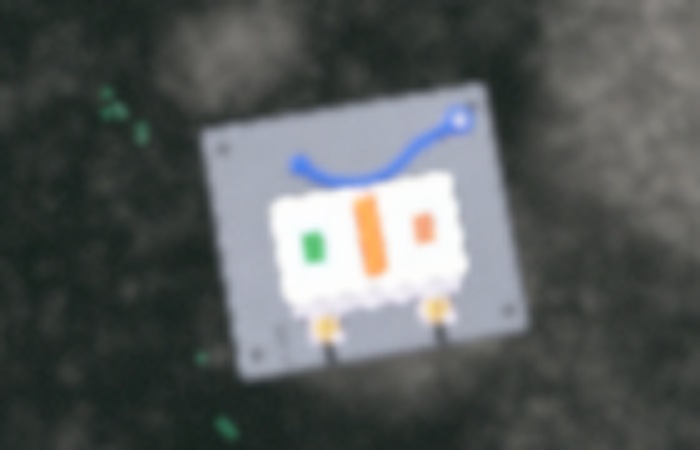

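Request:
arm_command(steps=[[3.5,[0,0,0],0],[3.5,[0,0,0],0]])

```text
t: 39.2
ee_pos: [425.6, -359.3, 206.9]
ee_rot: [[0.194, -0.981, 0.0], [-0.981, -0.194, 0.0], [0.0, -0.0, -1.0]]
contact_force: [-0.0, -0.5, 0.1]
finger_gap: 35.1
```

```bash
python3 -c "
from st import *
p=snapshot('top'); a=cv2.imread('pics/top0.png')[:,:,::-1].astype(int); d=np.abs(p['img'].astype(int)-a).max(2)[20:310,90:435]>60
n,l,s,c=cv2.connectedComponentsWithStats(d.astype(np.uint8)); print([(s[i,:].tolist()) for i in range(1,n) if s[i,4]>15])
print(sign_off())"
```

```text
[[76, 220, 40, 24, 857], [189, 222, 11, 5, 20], [185, 224, 38, 26, 671], [312, 266, 33, 24, 234]]
the job is handed in; nothing more can be done
None
```

The carrier is seated in the holder and released, and I handed the job in at about 39 s. It took three grasps to get there.

**What happened:** I gripped the orange bar, pushed the arm back with the carrier held about 8 mm above the bed, lowered it and eased it to -x. I felt the low edge at about holder x = -5 mm, which agreed with my estimate from the camera. I backed off to a few newtons, then opened the fingers in small steps.

On the first two grasps the carrier slipped along the bar when I used a 100–120 N grip. Each time I lifted it clear, set it on the bench and gripped it again. The third grasp, at 60 N, held.

**Last checks:**
- **Position and tilt:** the top camera puts the carrier at holder x ≈ -4, y ≈ -0.6 mm, turned about 0.1° from the holder. It lies flat, with its top at 20 mm as expected.
- **Sprung arm:** the pictures show it drawn back and resting against the carrier. I had no direct reading of its joint or of how hard it presses.
- **Side camera disagreed:** its outline fit was poor, because the blue arm hides part of the carrier. It gave about -6 and +1 mm in position, a heading about 5.6° off, and the plate about 3 mm low. I trusted the top view.
- **Bystanders:** comparing the top view before and after showed changes at the carrier's old place and at the holder. A third change near the calculator I took to be the robot arm in view; I did not check the calculator separately.
- **Forces:** the highest wrist force I read while the carrier was in the holder was about 16 N. That was in the first slip, and the force was not read between moves, so I cannot rule out a short higher peak.

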